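# Load the grinding jar into the sample chest with a folding lid stay

## Task

Raise the lid of the sample chest until the folding stay on its right side locks and holds the lid up by itself, then stand the larger grinding jar upright inside, on the chest's floor, and let it go. Then bring the stay's knee forward out of its lock and lower the lid until the chest is fully shut: never force the lid or the stay, do not let the lid slam, and leave the other things on the bench where they are.

Things in the scene. Friction and masses are not known exactly. Their poses are not given: they have to be found in the camera images.
- chest: Fixed grey metal box, 180 (x, depth) x 170 (y) mm, rim 120 mm up, walls 6 mm; inside, a rubber-covered floor 35 mm above the underside. Origin: centre of the underside, on the worktop; z up, x from the handle side to the hinge side (away from the robot), y left. Lid hinge line: along y at x = +90, z = 120 mm. Folding stay outside its right (-y) wall.
- lid (a joint): Lid angle (rad): 0 shut, grows as the handle rises. Flat metal lid, 182 x 174 mm, about 0.8 kg (varies), no spring, hardly any friction: let go short of the lock it falls shut hard. At 1.21 to 1.44 (differs each time) the stay pulls straight and the lid stops dead; let down from there it rests 0.03 lower on the locked stay.
- lid_bar (a point): Middle of the lid's handle: a round steel bar 10 mm thick, 110 mm long along the chest's y, carried by an arm at each end 42 mm in front of the lid's front edge (37 mm clear gap). It is 222 mm from the hinge line and, lid shut, 126 mm above the worktop.
- knee_grip (a point): Middle of the black sleeve, 16 mm thick, 42 mm long along y, free to turn on a pin at the knee, 152 mm right of the chest's middle. It circles at 88 mm radius, square to y, about the foot pivot (chest x = +9 to +19, differs each time; z = 70). Lid shut: 85 mm in front of that pivot, 22 below; locked: some 36 behind, 80 above. 3 N forward unlocks it; then it carries the lid, a few N.
- jar: The larger of two stainless grinding jars with knurled lids: 52 mm across, 64 mm tall, 0.42 kg (varies), closed. Origin: centre of its underside. Stands on the worktop to the right of the keyboard.
- small_jar: Bystander: the smaller grinding jar, 40 mm across, 50 mm tall, near the larger one. The two may have changed places.
- beaker: Bystander: small glass beaker, 46 mm across, 56 mm tall. Origin: centre of its underside.
- petri_dish: Bystander: flat round dish, 66 mm across, 14 mm tall. Origin: centre of its underside.
- tip_box: Bystander: pipette tip box, 68x120x66 mm. Origin: centre of its underside.
- tube: Bystander: 50 ml tube standing on its cap, 35 mm across, 114 mm tall. Origin: centre of its underside.
- spatula: Bystander: steel spatula, 185 mm long, lying near the front edge. Origin: centre of its underside.
- stay_bush (a joint): Give of the stiff rubber bush of the stay's foot pivot (m, + up): 0 unloaded. It yields about 0.021 mm for each newton with which the handle is forced up against the straight stay or down on the locked one (160 N per mm at the foot itself); more than 0.5 mm, some 24 N at the handle, overstrains it.
- stay_slot (a point): Middle of the slotted plate on the right wall (chest x = +15, z = 70 mm) that holds the stay's foot: two flat links of 88 mm joined at the knee, upper end on the lid's edge. Links in line is dead centre; about 14 degrees beyond, the knee bent back toward the hinge, is the locked stop. A weak spring always pushes that way, so the stay locks when the lid, raised as far as it will go, is let down.
Not all that is in view belongs to the job. Leave any red look-alike of the jar alone.

How it is judged:
By the outcome, as a careful person would: the job done as asked, in the order asked, and still so for the second after the job is handed in, with the robot touching nothing.
It also fails if it takes over 72 s, if anything falls off the work surface, if the arm or the gripper's body presses on something with over 40 N, if the wrist force passes 120 N, or if a joint passes its speed limit or range.

## Robot

A 7-joint arm with a two-finger parallel gripper is mounted at the origin on a cart in front of the work surface, level with it; the furniture and walls round the work are solid. World frame = base frame: x ahead of the robot, y to its left, z up, the work surface at z = 0. Lengths are in mm, angles in rad, forces in N, time in s.
With the tool pointing down it reaches from about 400 to 900 mm from the base axis. Payload 5.6 kg.
Tool frame: the origin (TCP) lies between the finger pads; the fingertips stand 22 mm ahead of it and the grasp point (between the pads) lies 3 mm ahead of it (r.tcp_to_tips is the distance from the TCP to the fingertips, in mm); z points along the fingers, y is the direction in which the jaws open and shut (so a half turn about z gives the same grasp; the last joint's range is limited). The gripper opens to 92 mm and grips with 3 to 60 N. Pads are 20 mm wide; open, the fingers measure 128 mm over their backs; the gripper's body (75 mm by 189 mm) begins 69 mm behind the grasp point.
Start: joints at [1.227, 0.468, -0.012, 1.603, 0.006, 1.071, -0.056], TCP at [192.543, -620.835, 206.192] pointing down, gripper open.
Joint ranges: [-2.53, 2.53], [-0.31, 2.02], [-1.57, 1.55], [0.28, 2.44], [-1.29, 4.43], [0.15, 1.84], [-2.92, 2.92]. Speed limits (rad/s): [2.57, 2.57, 3.14, 3.14, 3.14, 3.14, 3.14].

## Interface

Orientations are given as a unit quaternion [x, y, z, w].
In Python, from rig import monitor, optics, r gives the robot as it stands. The module is installed in compiled form; this text tells all that it offers.
- The arm moves only by the tool play_rows, never from a script. Its argument "series" is a list of rows, each an object of numbers: "dx", "dy", "dz": the shift along the tool's x, y, z normalised to -1 to 1, where 1 is 0.08 m; "rx", "ry", "rz": the turn, a rotation vector about the tool's x, y, z normalised to -1 to 1, where 1 is 45 degrees; "grip": the opening, from -1 (shut) to 1 (fully open). In form: [{"dx": .., "dy": .., "dz": .., "rx": .., "ry": .., "rz": .., "grip": ..}, ...]. A call has 1 to 12 rows; each row is the pose to reach, as a shift and turn from the pose commanded when the call began, along the tool's axes at that moment; what a row does not reach only later rows make up. A row lasts 1/10 s, in which the tool goes at most 50 mm and 8.59 degrees, less where a joint would pass 70% of its speed; a pose out of reach is approached as far as the arm can. A call with a number of a shift or a turn outside -1 to 1 is refused whole. A call with a gripper value outside its range is refused whole. The fingers move at their own pace and stop on an object; "force" is the grip in N (left out, the last holds). Time passes only in rows, so rows that repeat a pose let the fingers close. It gives the time, the measured TCP pose, the force and the opening at its end, in the units of the state.
- monitor.get_obs(): the state, without advancing time (a new reading comes with each control period).
- optics.snapshot(name): name is "scene" or "top"; returns a dict with "frame" (384x512x3 uint8, red, green, blue), "K" (3x3 intrinsics, pixels), "xyz" and "rotation" of the camera in the world. Camera axes: x right, y down, z forward; pixel columns grow to the right and rows downward; lengths in mm; the calibration is good to about 2 mm. A picture is of the moment at which its call begins. There is no depth.
- r.sign_off(): hands the job in, once; it reports no verdict.
The state is a dict: "clock": time; "joints": joint angles; "qvel": joint speeds; "effort": joint torques, N m; "position": TCP position; "eef_rot": TCP orientation; "contact_force": force on the tool from outside, world axes, zero at the start; "ft_torque": the same for the moment, N m; "gripper_width": finger opening in mm.
Only numpy, scipy, OpenCV 4.12 (cv2) and the standard library are available. Lean on these libraries where they do the work, as an engineer would, in place of code of your own. Each camera call takes 0.05 s, during which the arm holds its last target. There are 200 camera calls.

## Working session

There is one attempt and no reset: what is moved stays moved. The work goes in short steps, Python scripts to look and compute and a tool call to move; the robot and the scene stay as the last step left them, time stands still between calls to the robot, and variables do not carry over. Pictures are saved under pics/ and viewed, about 8 in all and at most 12, crops included, and the job is handed in when it is done.

Besides the shell and the picture viewer there is one more tool, called by a JSON object that holds its "fn" and its "kwargs", one argument or row to a line. play_rows: Moves the arm, as the interface text tells. Its arguments: {"type":"object","properties":{"series":{"type":"array","items":{"type":"object","properties":{"dx":{"type":"number"},"dy":{"type":"number"},"dz":{"type":"number"},"rx":{"type":"number"},"ry":{"type":"number"},"rz":{"type":"number"},"grip":{"type":"number"}}}},"force":{"type":"number"}},"required":["series"]}

```bash
mkdir -p pics; ls
python3 - <<'E'
from rig import monitor, optics, r
import cv2, pickle
print(monitor.get_obs())
for n in("scene","top"):
    s=optics.snapshot(n); pickle.dump(s,open(f"{n}0.pkl","wb"))
    print(n,s["K"],s["xyz"],s["rotation"])
    cv2.imwrite(f"pics/{n}0.png",cv2.resize(s["frame"][:,:,::-1],(800,600),interpolation=cv2.INTER_CUBIC))
E
```

```text
pics
{'clock': 0.0, 'joints': array([ 1.22700301,  0.46834362, -0.01158773,  1.60362366,  0.00597727,
        1.0713813 , -0.05630712]), 'qvel': array([-1.14493123e-03,  3.69399937e-04, -1.48311125e-04,  4.30686876e-05,
        1.63444438e-03,  1.35570432e-03,  1.24140531e-03]), 'effort': array([ 3.44528662e-04, -5.20573676e+01, -1.22041322e-02, -2.43749267e+01,
       -5.65915997e-02,  1.73031574e-02,  1.53112405e-04]), 'position': array([ 192.33469226, -620.27239709,  205.2621014 ]), 'eef_rot': array([ 9.88718508e-01,  1.49783079e-01, -1.82266521e-04, -8.41191172e-04]), 'contact_force': array([-0.27077884, -0.00230392,  0.08194209]), 'ft_torque': array([-0.0048691 ,  0.01041066,  0.02537431]), 'gripper_width': 91.8794871481252}
scene [[427.30435267   0.         258.41859861]
 [  0.         427.30435267 196.2120049 ]
 [  0.           0.           1.        ]] [ -169.55156024 -1109.75681294   741.50782942] [ 0.81650774 -0.25356475  0.15367726 -0.495382  ]
top [[412.10879777   0.         261.55119331]
 [  0.         412.10879777 190.58456759]
 [  0.           0.           1.        ]] [ 343.42940767  -61.15452892 1440.93161479] [-0.70437676  0.70610977 -0.0561106   0.04597794]
```

View pics/scene0.png

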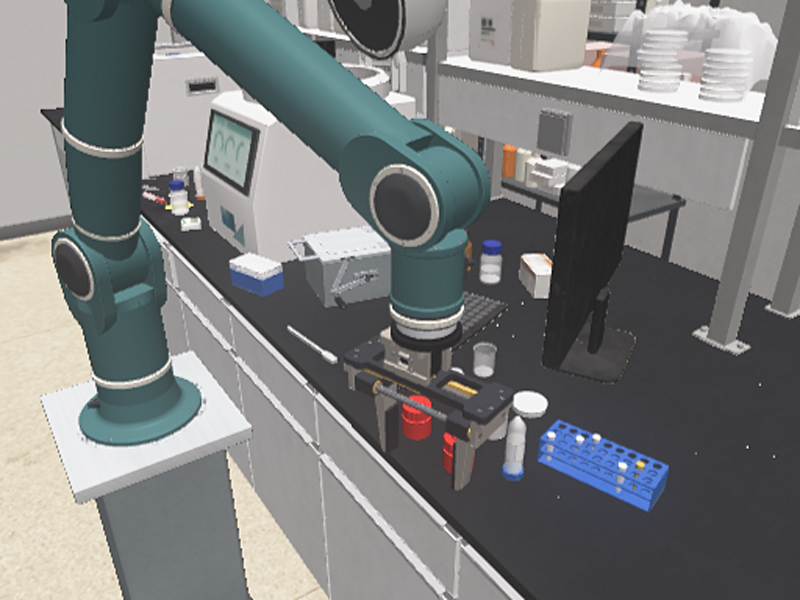

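View pics/top0.png

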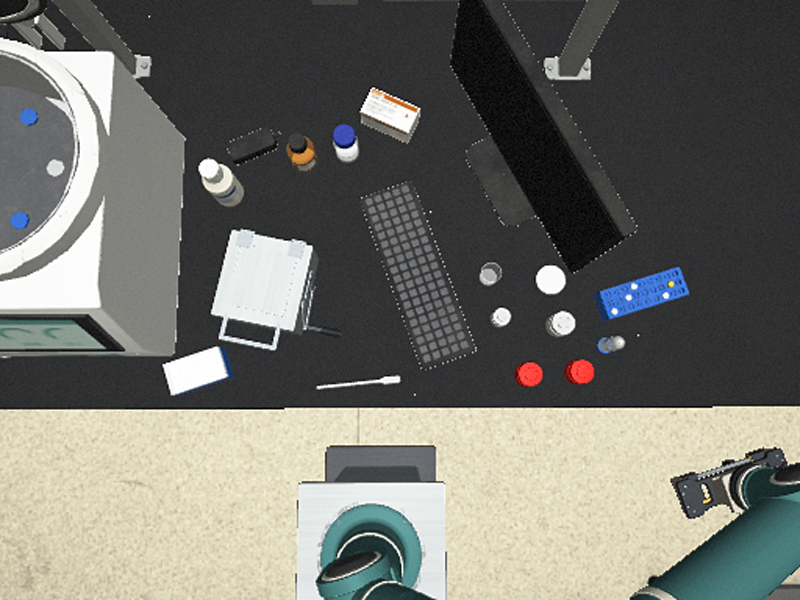

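The scene view shows the chest at about (345,265), with the arm covering part of the bench. In the top view the chest is at (265,280), with its handle at (248,335) and knee at (325,332).

Things that could be taken for the jar, by top-view pixel:
- Steel jar at (561,323), the larger of the two.
- Steel jar at (501,317), the smaller.
- Red look-alikes at (529,374) and (580,372).
- Petri dish at (550,279), beaker at (489,273) and tube at (612,344).

I choose (561,323) and will check it in a crop.

```bash
cat > h.py <<'E'
import numpy as np, cv2, pickle
from scipy.spatial.transform import Rotation as R
def ray(s,u,v):
    d=R.from_quat(s["rotation"]).as_matrix()@np.linalg.solve(s["K"],[u,v,1.]); return np.array(s["xyz"]),d
def at_z(s,u,v,z):
    o,d=ray(s,u,v); return o+d*(z-o[2])/d[2]
def proj(s,p):
    q=R.from_quat(s["rotation"]).as_matrix().T@(np.array(p)-s["xyz"]); q=s["K"]@q; return q[:2]/q[2]
def crop(s,u0,v0,w,h,k,name):
    cv2.imwrite(name,cv2.resize(s["frame"][v0:v0+h,u0:u0+w,::-1],None,fx=k,fy=k,interpolation=cv2.INTER_CUBIC))
E
python3 - <<'E'
from h import *
s=pickle.load(open("top0.pkl","rb")); 
# shared picture: chest crop (left) + jar crop (right)
f=s["frame"][:,:,::-1]
a=cv2.resize(f[140:230,130:220],None,fx=6,fy=6,interpolation=cv2.INTER_CUBIC)
b=cv2.resize(f[160:250,305:345+5+0],None,fx=6,fy=6,interpolation=cv2.INTER_CUBIC)
b=cv2.resize(f[180:240,310:410],None,fx=2.5,fy=2.5,interpolation=cv2.INTER_CUBIC)
b=cv2.copyMakeBorder(b,0,540-b.shape[0],0,0,cv2.BORDER_CONSTANT)
cv2.imwrite("pics/c1.png",np.hstack([a,b]))
for n,u,v,z in[("big",561,323,64),("small",501,317,50),("red1",529,374,60),("red2",580,372,60),("knee",325,332,48),("bar",248,335,126)]:
    print(n,at_z(s,u*.64,v*.64,z).round())
E
```

```text
big [ 488. -410.   64.]
small [ 503. -282.   50.]
red1 [ 379. -338.   60.]
red2 [ 383. -447.   60.]
knee [472. 100.  48.]
bar [459. 248. 126.]
```

View pics/c1.png

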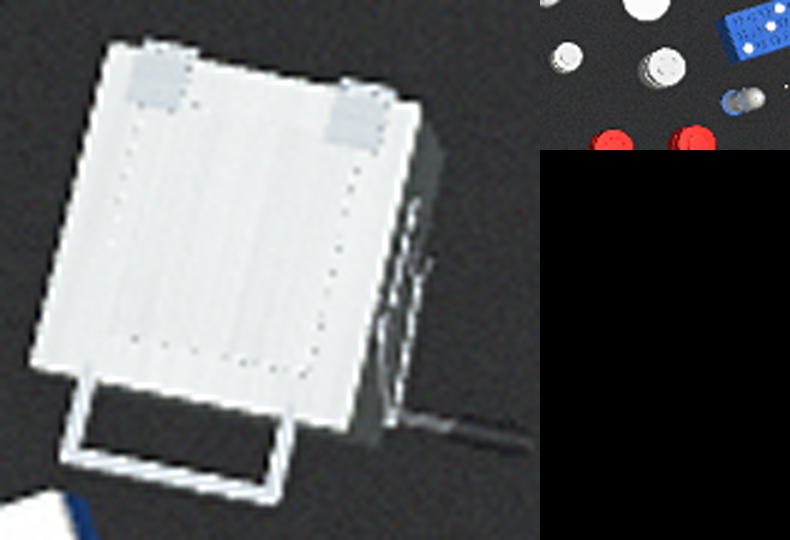

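The crop confirms the big steel jar is clearly larger than the small one at its left. The lid corners and bar ends are readable: bar ends at crop (68,457) and (272,498), knee sleeve near (490–530,440). Next I compute the chest frame.

Run:
```python
from h import *
s=pickle.load(open("top0.pkl","rb"))
px=np.array([[32,365],[348,428],[418,103],[110,45],[70,457],[273,498]])/6+[130,140]-.4
W=np.array([at_z(s,u,v,126)[:2] for u,v in px])
# chest-frame: lid front edge -90, back +92; bar ends at -132,y +-55
C=np.array([[-90,87],[-90,-87],[92,-87],[92,87],[-132,57],[-132,-57]],float)
c=C-C.mean(0); w=W-W.mean(0)
U,S,V=np.linalg.svd(c.T@w); M=(U@V).T
t=W.mean(0)-M@C.mean(0); yaw=np.arctan2(M[1,0],M[0,0])
print("W",W.round(),"t",t.round(1),"yaw deg",np.degrees(yaw).round(2)); print("resid",(C@M.T+t-W).round(1))
np.savez("chest.npz",t=t,yaw=yaw)
g=lambda x,y:(M@[x,y]+t).round(1)
print("bar",g(-132,0),"knee shut",g(-71,-152),"knee locked",g(50,-152),"jar",g(-45,10))
f=lambda u,v,z:at_z(s,u*.64,v*.64,z).round()
print("monitor corner",f(572,272,100),f(572,272,60),f(637,230,400),"tube",f(604,345,0),f(618,342,114),"petri",f(550,279,14),"tipbox",f(190,370,66),f(228,349,66),f(228,375,66))
# steel jar tops by bright mask
g8=cv2.cvtColor(s["frame"],cv2.COLOR_RGB2GRAY)
m=(g8>110).astype(np.uint8); n,l,st,ce=cv2.connectedComponentsWithStats(m)
for i in range(1,n):
    if 300<ce[i][0]<410 and 165<ce[i][1]<245 and st[i][4]>20: print(st[i],ce[i].round(1),at_z(s,*ce[i],64).round())
```

```text
W [[503. 325.]
 [469. 156.]
 [646. 122.]
 [679. 290.]
 [454. 303.]
 [432. 195.]] t [573.3 223.4] yaw deg -11.14
resid [[-1.7  1.2]
 [-1.3 -0.6]
 [ 0.4 -1.8]
 [ 1.7  1.2]
 [ 0.5  2. ]
 [ 0.4 -1.9]]
bar [443.8 248.9] knee shut [474.2  87.9] knee locked [593.   64.6] jar [531.  241.9]
monitor corner [ 593. -428.  100.] [ 601. -439.   60.] [ 609. -458.  400.] tube [ 445. -521.    0.] [ 443. -514.  114.] petri [ 593. -401.   14.] tipbox [390. 381.  66.] [434. 303.  66.] [379. 301.  66.]
[307 168  14  15 115] [312.4 175.6] [ 595. -254.   64.]
[343 170  19  18 280] [352.1 178.6] [ 585. -390.   64.]
[315 197  12  12 112] [320.5 202.4] [ 503. -280.   64.]
[351 199  17  16 197] [359.7 206.6] [ 489. -412.   64.]
[383 215  17  11 119] [391.  219.8] [ 444. -516.   64.]
[366 230  14  15 160] [372.5 237.3] [ 386. -451.   64.]
[332 232  15  15 164] [339.1 238.9] [ 381. -339.   64.]
```

{"fn": "play_rows", "kwargs": {
  "series": [
    {"dx":0.3,"dy":-0.15,"dz":-0.4,"rz":-0.18,"grip":1},
    {"dx":0.7,"dy":-0.35,"dz":-0.8,"rz":-0.36,"grip":1},
    {"dx":1,"dy":-0.5,"dz":-1,"rz":-0.54,"grip":1},
    {"dx":1,"dy":-0.5,"dz":-1,"rz":-0.618,"grip":1},
    {"dx":1,"dy":-0.5,"dz":-1,"rz":-0.618,"grip":1}
  ]
}}

```text
invalid input at $.series[0]: expected keys dx, dy, dz, rx, ry, rz, grip
```

{"fn": "play_rows", "kwargs": {
  "series": [
    {"dx":0.5,"dy":0.1,"grip":1},
    {"dx":1,"dy":0.2,"grip":1},
    {"dx":1,"dy":0.2,"grip":1}
  ]
}}

```text
invalid input at $.series[0]: expected keys dx, dy, dz, rx, ry, rz, grip
```

{"fn": "play_rows", "kwargs": {
  "series": [
    {"dx":0.5,"grip":0},
    {"dx":1,"grip":0},
    {"dx":1,"grip":0}
  ]
}}

```text
invalid input at $.series[0]: expected keys dx, dy, dz, rx, ry, rz, grip
```

{"fn": "play_rows", "kwargs": {
  "series": [
    {"dx":0.5,"grip":-0.3},
    {"dx":1,"grip":-0.3},
    {"dx":1,"grip":-0.3}
  ]
}}

```text
invalid input at $.series[0]: expected keys dx, dy, dz, rx, ry, rz, grip
```

{"fn": "play_rows", "kwargs": {
  "series": [
    {"dx":0.3,"dy":-0.15,"dz":-0.4,"rx":0,"ry":0,"rz":-0.18,"grip":1},
    {"dx":0.7,"dy":-0.35,"dz":-0.8,"rx":0,"ry":0,"rz":-0.36,"grip":1},
    {"dx":1,"dy":-0.5,"dz":-1,"rx":0,"ry":0,"rz":-0.54,"grip":1},
    {"dx":1,"dy":-0.5,"dz":-1,"rx":0,"ry":0,"rz":-0.618,"grip":1},
    {"dx":1,"dy":-0.5,"dz":-1,"rx":0,"ry":0,"rz":-0.618,"grip":1}
  ]
}}

```text
clock: 0.6
position: [257.8, -558.4, 286.6]
eef_rot: [0.923, 0.384, 0.0, 0.0]
contact_force: [-0.6, 0.7, -0.6]
gripper_width: 92.1
```

{"fn": "play_rows", "kwargs": {
  "series": [
    {"dx":0.5,"dy":0.1,"dz":0,"rx":0,"ry":0,"rz":0,"grip":1},
    {"dx":1,"dy":0.2,"dz":0,"rx":0,"ry":0,"rz":0,"grip":1},
    {"dx":1,"dy":0.2,"dz":0,"rx":0,"ry":0,"rz":0,"grip":1}
  ]
}}

```text
clock: 0.9
position: [330.0, -509.6, 285.3]
eef_rot: [0.923, 0.386, 0.001, -0.001]
contact_force: [0.6, 0.5, 0.5]
gripper_width: 92.2
```

{"fn": "play_rows", "kwargs": {
  "series": [
    {"dx":0.5,"dy":0,"dz":0,"rx":0,"ry":0,"rz":0,"grip":0},
    {"dx":1,"dy":0,"dz":0,"rx":0,"ry":0,"rz":0,"grip":0},
    {"dx":1,"dy":0,"dz":0,"rx":0,"ry":0,"rz":0,"grip":0}
  ]
}}

```text
clock: 1.2
position: [385.3, -452.7, 285.4]
eef_rot: [0.923, 0.386, 0.001, -0.001]
contact_force: [-0.2, 0.2, 1.0]
gripper_width: 69.8
```

{"fn": "play_rows", "kwargs": {
  "series": [
    {"dx":0.5,"dy":0,"dz":0,"rx":0,"ry":0,"rz":0,"grip":-0.3},
    {"dx":1,"dy":0,"dz":0,"rx":0,"ry":0,"rz":0,"grip":-0.3},
    {"dx":1,"dy":0,"dz":0,"rx":0,"ry":0,"rz":0,"grip":-0.3}
  ]
}}

```text
clock: 1.5
position: [441.3, -396.3, 285.5]
eef_rot: [0.923, 0.386, 0.001, -0.001]
contact_force: [-0.2, 0.4, 0.4]
gripper_width: 45.7
```

{"fn": "play_rows", "kwargs": {
  "series": [
    {"dx":0.4,"dy":-0.4,"dz":0,"rx":0,"ry":0,"rz":0,"grip":-0.3},
    {"dx":0.8,"dy":-0.8,"dz":0,"rx":0,"ry":0,"rz":0,"grip":-0.3},
    {"dx":1,"dy":-1,"dz":0,"rx":0,"ry":0,"rz":0,"grip":-0.3}
  ]
}}

```text
clock: 1.8
position: [437.0, -285.2, 285.6]
eef_rot: [0.924, 0.383, -0.0, -0.001]
contact_force: [0.1, 0.5, 0.7]
gripper_width: 32.0
```

{"fn": "play_rows", "kwargs": {
  "series": [
    {"dx":0.4,"dy":-0.4,"dz":0,"rx":0,"ry":0,"rz":0,"grip":-0.3},
    {"dx":0.8,"dy":-0.8,"dz":0,"rx":0,"ry":0,"rz":0,"grip":-0.3},
    {"dx":1,"dy":-1,"dz":0,"rx":0,"ry":0,"rz":0,"grip":-0.3}
  ]
}}

```text
clock: 2.1
position: [437.0, -172.2, 285.9]
eef_rot: [0.924, 0.383, -0.0, -0.0]
contact_force: [-0.4, -0.3, 0.4]
gripper_width: 32.3
```

{"fn": "play_rows", "kwargs": {
  "series": [
    {"dx":0.4,"dy":-0.4,"dz":0,"rx":0,"ry":0,"rz":0,"grip":-0.3},
    {"dx":0.8,"dy":-0.8,"dz":0,"rx":0,"ry":0,"rz":0,"grip":-0.3},
    {"dx":1,"dy":-1,"dz":0,"rx":0,"ry":0,"rz":0,"grip":-0.3}
  ]
}}

```text
clock: 2.4
position: [437.2, -59.2, 286.0]
eef_rot: [0.924, 0.383, -0.0, -0.0]
contact_force: [-0.7, 0.0, -0.5]
gripper_width: 31.9
```

{"fn": "play_rows", "kwargs": {
  "series": [
    {"dx":0.4,"dy":-0.4,"dz":0,"rx":0,"ry":0,"rz":0,"grip":-0.3},
    {"dx":0.8,"dy":-0.8,"dz":0,"rx":0,"ry":0,"rz":0,"grip":-0.3},
    {"dx":1,"dy":-1,"dz":0,"rx":0,"ry":0,"rz":0,"grip":-0.3}
  ]
}}

```text
clock: 2.7
position: [437.4, 54.0, 286.1]
eef_rot: [0.924, 0.383, -0.0, -0.0]
contact_force: [0.9, 0.3, -0.4]
gripper_width: 32.1
```

{"fn": "play_rows", "kwargs": {
  "series": [
    {"dx":0.4,"dy":-0.4,"dz":0,"rx":0,"ry":0,"rz":0,"grip":-0.3},
    {"dx":0.8,"dy":-0.8,"dz":0,"rx":0,"ry":0,"rz":0,"grip":-0.3},
    {"dx":1,"dy":-1,"dz":0,"rx":0,"ry":0,"rz":0,"grip":-0.3}
  ]
}}

```text
clock: 3.0
position: [437.6, 167.2, 286.0]
eef_rot: [0.924, 0.383, 0.0, -0.0]
contact_force: [-0.7, -0.6, 0.1]
gripper_width: 32.3
```

{"fn": "play_rows", "kwargs": {
  "series": [
    {"dx":0.35,"dy":-0.35,"dz":0.3,"rx":0,"ry":0,"rz":-0.17,"grip":-0.3},
    {"dx":0.72,"dy":-0.71,"dz":0.6,"rx":0,"ry":0,"rz":-0.35,"grip":-0.3},
    {"dx":0.72,"dy":-0.71,"dz":0.9,"rx":0,"ry":0,"rz":-0.53,"grip":-0.3},
    {"dx":0.72,"dy":-0.71,"dz":0.9,"rx":0,"ry":0,"rz":-0.7,"grip":-0.3},
    {"dx":0.72,"dy":-0.71,"dz":0.9,"rx":0,"ry":0,"rz":-0.745,"grip":-0.3},
    {"dx":0.72,"dy":-0.71,"dz":0.9,"rx":0,"ry":0,"rz":-0.745,"grip":-0.3}
  ]
}}

```text
clock: 3.6
position: [438.8, 244.5, 213.2]
eef_rot: [0.775, 0.632, -0.001, -0.0]
contact_force: [-0.2, -0.7, 1.5]
gripper_width: 31.7
```

Run:
```python
from h import *
from rig import monitor, optics
o=monitor.get_obs(); print(o["position"].round(1),o["eef_rot"].round(3),o["contact_force"].round(1),o["gripper_width"],o["joints"].round(2))
M=R.from_quat(o["eef_rot"]).as_matrix(); print(M.round(3))
s=optics.snapshot("scene"); pickle.dump(s,open("scene1.pkl","wb"))
crop(s,140,80,200,150,4,"pics/s1.png")
```

```text
[438.8 244.5 213.2] [ 0.775  0.632 -0.001 -0.   ] [-0.2 -0.7  1.5] 31.746227784954783 [ 0.12  0.33 -0.82  1.91  0.28  1.02 -1.03]
[[ 0.201  0.98  -0.002]
 [ 0.98  -0.201 -0.001]
 [-0.001 -0.001 -1.   ]]
```

View pics/s1.png

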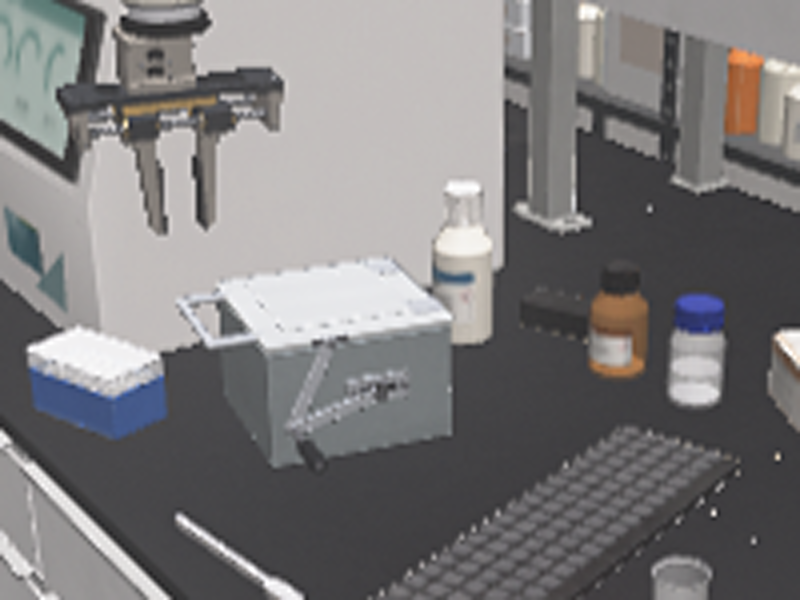

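The scene crop shows the gripper left-above the chest. The bar corners are at (183,300) and (210,343), the black sleeve is at (315,455), and nothing is in the way. I check the bar with the scene ray.

Run:
```python
from h import *
s=pickle.load(open("scene1.pkl","rb"))
c=np.load("chest.npz"); a=float(c["yaw"]); M=np.array([[np.cos(a),-np.sin(a)],[np.sin(a),np.cos(a)]])
for n,u,v,z in[("barL",183,301,126),("barR",211,344,126),("lidFR",268,347,126),("lidBR",451,319,126),("lidFL",219,289,126),("sleeve",315,456,48)]:
    p=at_z(s,u/4+140-.4,v/4+80-.4,z); print(n,p.round(),(M.T@(p[:2]-c["t"])).round(1))
print((M@[-132,0]+c["t"]))
```

```text
barL [463. 306. 126.] [-123.9   59.4]
barR [438. 197. 126.] [-127.2  -51.8]
lidFR [478. 162. 126.] [-82.  -78.8]
lidBR [650. 123. 126.] [ 94.4 -83.8]
lidFL [506. 314. 126.] [-83.7  75.8]
sleeve [478.  85.  48.] [ -66.4 -154.1]
[443.75330504 248.86536668]
```

{"fn": "play_rows", "kwargs": {
  "series": [
    {"dx":0.08,"dy":0.075,"dz":0.3,"rx":0,"ry":0,"rz":0,"grip":-0.3},
    {"dx":0.08,"dy":0.075,"dz":0.7,"rx":0,"ry":0,"rz":0,"grip":-0.3},
    {"dx":0.08,"dy":0.075,"dz":0.85,"rx":0,"ry":0,"rz":0,"grip":-0.3},
    {"dx":0.08,"dy":0.075,"dz":1,"rx":0,"ry":0,"rz":0,"grip":-0.3},
    {"dx":0.08,"dy":0.075,"dz":1,"rx":0,"ry":0,"rz":0,"grip":-0.3}
  ]
}}

```text
clock: 4.15
position: [444.9, 250.6, 133.3]
eef_rot: [0.774, 0.633, -0.001, -0.0]
contact_force: [1.2, -0.3, 0.6]
gripper_width: 32.3
```

{"fn": "play_rows", "kwargs": {
  "force": 10,
  "series": [
    {"dx":0,"dy":0,"dz":0.05,"rx":0,"ry":0,"rz":0,"grip":-0.6},
    {"dx":0,"dy":0,"dz":0.05,"rx":0,"ry":0,"rz":0,"grip":-0.7},
    {"dx":0,"dy":0,"dz":0.05,"rx":0,"ry":0,"rz":0,"grip":-0.75},
    {"dx":0,"dy":0,"dz":0.05,"rx":0,"ry":0,"rz":0,"grip":-0.8},
    {"dx":0,"dy":0,"dz":0.05,"rx":0,"ry":0,"rz":0,"grip":-1},
    {"dx":0,"dy":0,"dz":0.05,"rx":0,"ry":0,"rz":0,"grip":-1},
    {"dx":0,"dy":0,"dz":0.05,"rx":0,"ry":0,"rz":0,"grip":-1}
  ]
}}

```text
clock: 4.85
position: [445.3, 251.3, 130.2]
eef_rot: [0.774, 0.633, 0.0, 0.0]
contact_force: [-0.6, -0.1, -0.3]
gripper_width: 0.4
```

Run:
```python
from h import *
from rig import monitor, optics
S=[]
for n,x,y in(("scene",160,110),("top",130,140)):
    s=optics.snapshot(n); pickle.dump(s,open(n+"2.pkl","wb"))
    S.append(cv2.resize(s["frame"][y:y+90,x:x+80,::-1],None,fx=5,fy=5,interpolation=cv2.INTER_CUBIC))
cv2.imwrite("pics/b2.png",np.hstack(S))
```

```text
(no output)
```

View pics/b2.png

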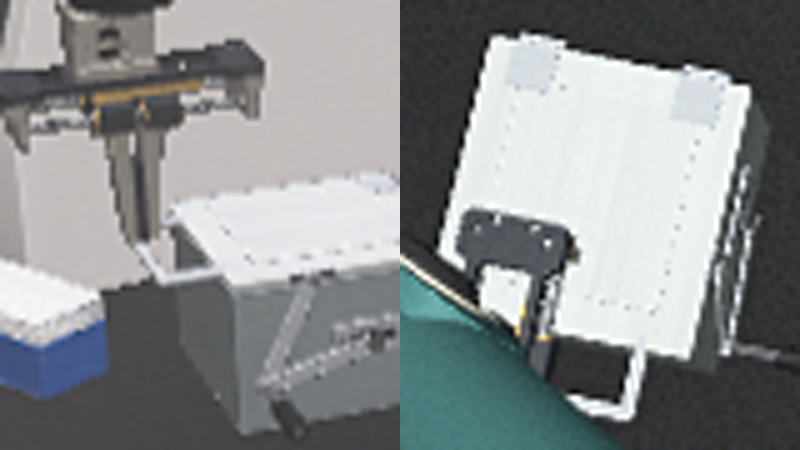

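Run:
```python
from h import *
for n,x,y in(("scene2",160,110),("top2",130,140)):
    s=pickle.load(open(n+".pkl","rb"))
    for p in([445,251,108],[445,251,130],[445,251,199],[444,249,126],[455,304,126],[432,195,126]):
        print(n,p,((proj(s,p)-[x,y])*5).round())
```

```text
scene2 [445, 251, 108] [139. 275.]
scene2 [445, 251, 130] [136. 247.]
scene2 [445, 251, 199] [129. 159.]
scene2 [444, 249, 126] [137. 253.]
scene2 [455, 304, 126] [118. 227.]
scene2 [432, 195, 126] [155. 281.]
top2 [445, 251, 108] [144. 395.]
top2 [445, 251, 130] [136. 393.]
top2 [445, 251, 199] [109. 384.]
top2 [444, 249, 126] [141. 395.]
top2 [455, 304, 126] [ 55. 378.]
top2 [432, 195, 126] [225. 413.]
```

Run:
```python
from h import *
from rig import r,monitor
print(r.tcp_to_tips, monitor.get_obs()["contact_force"])
s=pickle.load(open("scene1.pkl","rb"))
for z in(191,202,213):
  for k in(-25,25): print(z,k,((proj(s,[438.8+.98*k,244.5-.2*k,z])-[140,80])*4).round())
```

```text
22.0 [ 0.24698964 -0.94107517 -0.13312106]
191 -25 [154. 263.]
191 25 [208. 255.]
202 -25 [153. 252.]
202 25 [207. 244.]
213 -25 [152. 240.]
213 25 [206. 232.]
```

Run:
```python
from h import *
s=pickle.load(open("scene0.pkl","rb"))
for z in(183,205):
  for k in(-55,55): print(z,k,((proj(s,[192.3+.296*k,-620.3-.955*k,z]))/.64).round())
g=s["frame"]; print("saving"); crop(s,215,205,120,120,5,"pics/g0.png")
for z in(183,205):
  for k in(-55,55): print(((proj(s,[192.3+.296*k,-620.3-.955*k,z])-[215,205])*5).round())
```

```text
183 -55 [386. 467.]
183 55 [460. 507.]
205 -55 [386. 453.]
205 55 [461. 492.]
saving
[160. 469.]
[396. 597.]
[160. 424.]
[399. 550.]
```

View pics/g0.png

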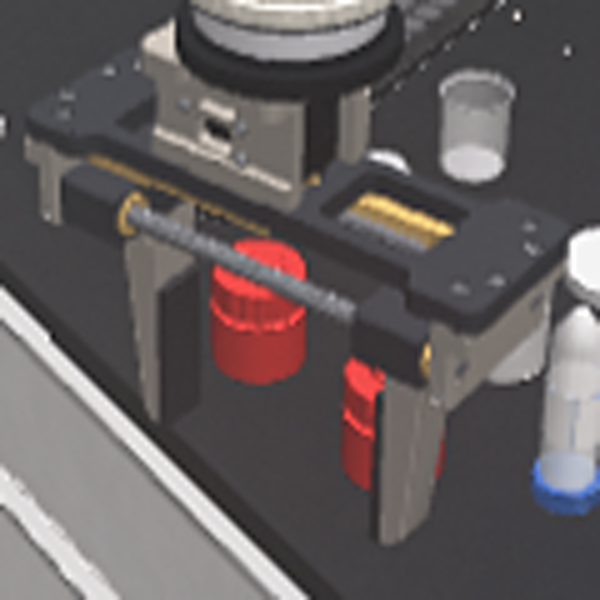

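The closed fingers missed. In every picture the tips appear about 20 mm higher than the state implies, with tips at roughly the reported TCP z, which explains closing above the bar. I'll reopen and go down in small steps, watching the force.

{"fn": "play_rows", "kwargs": {
  "series": [
    {"dx":0,"dy":0,"dz":0,"rx":0,"ry":0,"rz":0,"grip":-0.3},
    {"dx":0,"dy":0,"dz":0,"rx":0,"ry":0,"rz":0,"grip":-0.3},
    {"dx":0,"dy":0,"dz":0,"rx":0,"ry":0,"rz":0,"grip":-0.3},
    {"dx":0,"dy":0,"dz":0.03,"rx":0,"ry":0,"rz":0,"grip":-0.3},
    {"dx":0,"dy":0,"dz":0.06,"rx":0,"ry":0,"rz":0,"grip":-0.3},
    {"dx":0,"dy":0,"dz":0.09,"rx":0,"ry":0,"rz":0,"grip":-0.3},
    {"dx":0,"dy":0,"dz":0.09,"rx":0,"ry":0,"rz":0,"grip":-0.3}
  ]
}}

```text
clock: 5.65
position: [445.0, 251.1, 122.5]
eef_rot: [0.774, 0.633, -0.0, -0.0]
contact_force: [0.1, -0.4, 0.3]
gripper_width: 32.1
```

{"fn": "play_rows", "kwargs": {
  "series": [
    {"dx":0,"dy":0,"dz":0.03,"rx":0,"ry":0,"rz":0,"grip":-0.3},
    {"dx":0,"dy":0,"dz":0.05,"rx":0,"ry":0,"rz":0,"grip":-0.3},
    {"dx":0,"dy":0,"dz":0.05,"rx":0,"ry":0,"rz":0,"grip":-0.3}
  ]
}}

```text
clock: 5.95
position: [445.1, 251.2, 118.7]
eef_rot: [0.774, 0.633, -0.0, -0.0]
contact_force: [-0.1, -0.1, -0.6]
gripper_width: 32.4
```

Run:
```python
from h import *
from rig import monitor, optics
o=monitor.get_obs(); print(o["position"].round(1),o["contact_force"].round(1),o["gripper_width"])
s=optics.snapshot("scene"); pickle.dump(s,open("scene3.pkl","wb"))
crop(s,160,100,90,80,6,"pics/b3.png")
for z in (97,119): print(((proj(s,[445,251,z])-[160,100])*6).round())
```

```text
[445.1 251.2 118.7] [-0.1 -0.1 -0.6] 32.40087913507281
[168. 406.]
[165. 373.]
```

View pics/b3.png

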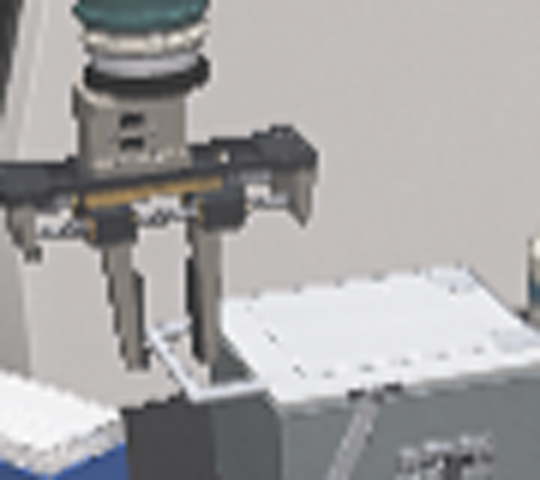

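The bar now lies between the open fingers, its mid at about (170,360) with tips at (137,368) and (207,365). I go down about 14 mm more and close.

{"fn": "play_rows", "kwargs": {
  "series": [
    {"dx":0,"dy":0,"dz":0.06,"rx":0,"ry":0,"rz":0,"grip":-0.3},
    {"dx":0,"dy":0,"dz":0.12,"rx":0,"ry":0,"rz":0,"grip":-0.3},
    {"dx":0,"dy":0,"dz":0.17,"rx":0,"ry":0,"rz":0,"grip":-0.3},
    {"dx":0,"dy":0,"dz":0.17,"rx":0,"ry":0,"rz":0,"grip":-0.3}
  ]
}}

```text
clock: 6.4
position: [444.8, 251.0, 104.6]
eef_rot: [0.774, 0.633, -0.001, -0.0]
contact_force: [-0.2, 0.8, 0.3]
gripper_width: 32.0
```

{"fn": "play_rows", "kwargs": {
  "force": 6,
  "series": [
    {"dx":0,"dy":0,"dz":0,"rx":0,"ry":0,"rz":0,"grip":-0.5},
    {"dx":0,"dy":0,"dz":0,"rx":0,"ry":0,"rz":0,"grip":-0.6},
    {"dx":0,"dy":0,"dz":0,"rx":0,"ry":0,"rz":0,"grip":-0.7},
    {"dx":0,"dy":0,"dz":0,"rx":0,"ry":0,"rz":0,"grip":-0.75},
    {"dx":0,"dy":0,"dz":0,"rx":0,"ry":0,"rz":0,"grip":-0.8},
    {"dx":0,"dy":0,"dz":0,"rx":0,"ry":0,"rz":0,"grip":-0.9},
    {"dx":0,"dy":0,"dz":0,"rx":0,"ry":0,"rz":0,"grip":-0.9}
  ]
}}

```text
clock: 7.1
position: [446.2, 251.1, 105.5]
eef_rot: [0.774, 0.633, 0.001, 0.0]
contact_force: [3.6, 0.1, -0.6]
gripper_width: 9.8
```

The bar is held (opening 9.8 mm) with about 1.5 mm of centring offset. I compute the lid arc in tool units.

Run:
```python
import numpy as np
P=lambda t:(222*(1-np.cos(t))+6*np.sin(t),222*np.sin(t)-6*(1-np.cos(t)))
for a,b,n in((0,.35,7),(.35,.75,8),(.75,1.15,8),(1.15,1.47,16)):
    print(a,[(round(t,3),round((P(t)[0]-P(a)[0])/80,3),round(-(P(t)[1]-P(a)[1])/80,3)) for t in np.linspace(a,b,n+1)[1:]])
```

```text
0 [(np.float64(0.05), np.float64(0.007), np.float64(-0.139)), (np.float64(0.1), np.float64(0.021), np.float64(-0.277)), (np.float64(0.15), np.float64(0.042), np.float64(-0.414)), (np.float64(0.2), np.float64(0.07), np.float64(-0.55)), (np.float64(0.25), np.float64(0.105), np.float64(-0.684)), (np.float64(0.3), np.float64(0.146), np.float64(-0.817)), (np.float64(0.35), np.float64(0.194), np.float64(-0.947))]
0.35 [(np.float64(0.4), np.float64(0.054), np.float64(-0.128)), (np.float64(0.45), np.float64(0.115), np.float64(-0.253)), (np.float64(0.5), np.float64(0.182), np.float64(-0.374)), (np.float64(0.55), np.float64(0.254), np.float64(-0.492)), (np.float64(0.6), np.float64(0.333), np.float64(-0.607)), (np.float64(0.65), np.float64(0.417), np.float64(-0.717)), (np.float64(0.7), np.float64(0.507), np.float64(-0.823)), (np.float64(0.75), np.float64(0.602), np.float64(-0.924))]
0.75 [(np.float64(0.8), np.float64(0.1), np.float64(-0.096)), (np.float64(0.85), np.float64(0.204), np.float64(-0.188)), (np.float64(0.9), np.float64(0.313), np.float64(-0.274)), (np.float64(0.95), np.float64(0.426)
[... 500 characters left out ...]
np.float64(1.25), np.float64(0.261), np.float64(-0.094)), (np.float64(1.27), np.float64(0.315), np.float64(-0.109)), (np.float64(1.29), np.float64(0.368), np.float64(-0.124)), (np.float64(1.31), np.float64(0.422), np.float64(-0.137)), (np.float64(1.33), np.float64(0.476), np.float64(-0.149)), (np.float64(1.35), np.float64(0.531), np.float64(-0.161)), (np.float64(1.37), np.float64(0.585), np.float64(-0.171)), (np.float64(1.39), np.float64(0.64), np.float64(-0.18)), (np.float64(1.41), np.float64(0.695), np.float64(-0.188)), (np.float64(1.43), np.float64(0.75), np.float64(-0.195)), (np.float64(1.45), np.float64(0.805), np.float64(-0.2)), (np.float64(1.47), np.float64(0.86), np.float64(-0.205))]
```

{"fn": "play_rows", "kwargs": {
  "force": 10,
  "series": [
    {"dx":0,"dy":0.02,"dz":0,"rx":0,"ry":0,"rz":0,"grip":-0.9},
    {"dx":0,"dy":0.02,"dz":-0.03,"rx":0,"ry":0,"rz":0,"grip":-0.9},
    {"dx":0,"dy":0.025,"dz":-0.08,"rx":0,"ry":0,"rz":0,"grip":-0.9},
    {"dx":0,"dy":0.027,"dz":-0.14,"rx":0,"ry":0,"rz":0,"grip":-0.9},
    {"dx":0,"dy":0.041,"dz":-0.277,"rx":0,"ry":0,"rz":0,"grip":-0.9},
    {"dx":0,"dy":0.062,"dz":-0.414,"rx":0,"ry":0,"rz":0,"grip":-0.9},
    {"dx":0,"dy":0.09,"dz":-0.55,"rx":0,"ry":0,"rz":0,"grip":-0.9},
    {"dx":0,"dy":0.125,"dz":-0.684,"rx":0,"ry":0,"rz":0,"grip":-0.9},
    {"dx":0,"dy":0.166,"dz":-0.817,"rx":0,"ry":0,"rz":0,"grip":-0.9},
    {"dx":0,"dy":0.214,"dz":-0.947,"rx":0,"ry":0,"rz":0,"grip":-0.9}
  ]
}}

```text
clock: 8.1
position: [461.1, 248.0, 182.0]
eef_rot: [0.774, 0.633, -0.001, -0.0]
contact_force: [-4.8, 0.8, -2.0]
gripper_width: 9.1
```

{"fn": "play_rows", "kwargs": {
  "series": [
    {"dx":0,"dy":0.035,"dz":-0.128,"rx":0,"ry":0,"rz":0,"grip":-0.9},
    {"dx":0,"dy":0.095,"dz":-0.253,"rx":0,"ry":0,"rz":0,"grip":-0.9},
    {"dx":0,"dy":0.162,"dz":-0.374,"rx":0,"ry":0,"rz":0,"grip":-0.9},
    {"dx":0,"dy":0.234,"dz":-0.492,"rx":0,"ry":0,"rz":0,"grip":-0.9},
    {"dx":0,"dy":0.313,"dz":-0.607,"rx":0,"ry":0,"rz":0,"grip":-0.9},
    {"dx":0,"dy":0.397,"dz":-0.717,"rx":0,"ry":0,"rz":0,"grip":-0.9},
    {"dx":0,"dy":0.487,"dz":-0.823,"rx":0,"ry":0,"rz":0,"grip":-0.9},
    {"dx":0,"dy":0.582,"dz":-0.924,"rx":0,"ry":0,"rz":0,"grip":-0.9}
  ]
}}

```text
clock: 8.9
position: [506.3, 238.8, 256.2]
eef_rot: [0.774, 0.633, -0.002, -0.001]
contact_force: [-9.7, 0.8, 5.6]
gripper_width: 9.5
```

{"fn": "play_rows", "kwargs": {
  "series": [
    {"dx":0,"dy":-0.02,"dz":-0.035,"rx":0,"ry":0,"rz":0,"grip":-0.9},
    {"dx":0,"dy":0.067,"dz":-0.126,"rx":0,"ry":0,"rz":0,"grip":-0.9},
    {"dx":0,"dy":0.171,"dz":-0.218,"rx":0,"ry":0,"rz":0,"grip":-0.9},
    {"dx":0,"dy":0.28,"dz":-0.304,"rx":0,"ry":0,"rz":0,"grip":-0.9},
    {"dx":0,"dy":0.393,"dz":-0.384,"rx":0,"ry":0,"rz":0,"grip":-0.9}
  ]
}}

```text
clock: 9.4
position: [539.3, 231.9, 286.3]
eef_rot: [0.774, 0.633, -0.0, -0.0]
contact_force: [1.1, 0.7, -4.7]
gripper_width: 9.4
```

{"fn": "play_rows", "kwargs": {
  "series": [
    {"dx":0,"dy":0.12,"dz":-0.063,"rx":0,"ry":0,"rz":0,"grip":-0.9},
    {"dx":0,"dy":0.243,"dz":-0.13,"rx":0,"ry":0,"rz":0,"grip":-0.9},
    {"dx":0,"dy":0.366,"dz":-0.192,"rx":0,"ry":0,"rz":0,"grip":-0.9},
    {"dx":0,"dy":0.493,"dz":-0.248,"rx":0,"ry":0,"rz":0,"grip":-0.9},
    {"dx":0,"dy":0.493,"dz":-0.248,"rx":0,"ry":0,"rz":0,"grip":-0.9}
  ]
}}

```text
clock: 9.9
position: [578.9, 224.0, 307.7]
eef_rot: [0.775, 0.633, 0.001, 0.001]
contact_force: [-4.4, -2.3, 6.6]
gripper_width: 9.4
```

{"fn": "play_rows", "kwargs": {
  "series": [
    {"dx":0,"dy":0.02,"dz":-0.035,"rx":0,"ry":0,"rz":0,"grip":-0.9},
    {"dx":0,"dy":0.05,"dz":-0.05,"rx":0,"ry":0,"rz":0,"grip":-0.9},
    {"dx":0,"dy":0.08,"dz":-0.06,"rx":0,"ry":0,"rz":0,"grip":-0.9},
    {"dx":0,"dy":0.105,"dz":-0.068,"rx":0,"ry":0,"rz":0,"grip":-0.9},
    {"dx":0,"dy":0.105,"dz":-0.068,"rx":0,"ry":0,"rz":0,"grip":-0.9}
  ]
}}

```text
clock: 10.4
position: [585.8, 222.6, 310.8]
eef_rot: [0.774, 0.633, -0.0, 0.0]
contact_force: [1.1, -0.7, -4.5]
gripper_width: 9.4
```

{"fn": "play_rows", "kwargs": {
  "series": [
    {"dx":0,"dy":0.027,"dz":-0.009,"rx":0,"ry":0,"rz":0,"grip":-0.9},
    {"dx":0,"dy":0.053,"dz":-0.018,"rx":0,"ry":0,"rz":0,"grip":-0.9},
    {"dx":0,"dy":0.053,"dz":-0.018,"rx":0,"ry":0,"rz":0,"grip":-0.9}
  ]
}}

```text
clock: 10.7
position: [589.9, 221.7, 312.5]
eef_rot: [0.774, 0.633, -0.0, 0.0]
contact_force: [0.0, -1.2, -3.9]
gripper_width: 9.3
```

{"fn": "play_rows", "kwargs": {
  "series": [
    {"dx":0,"dy":0.027,"dz":-0.004,"rx":0,"ry":0,"rz":0,"grip":-0.9},
    {"dx":0,"dy":0.053,"dz":-0.01,"rx":0,"ry":0,"rz":0,"grip":-0.9},
    {"dx":0,"dy":0.053,"dz":-0.01,"rx":0,"ry":0,"rz":0,"grip":-0.9}
  ]
}}

```text
clock: 11.0
position: [594.1, 220.9, 313.9]
eef_rot: [0.774, 0.633, 0.0, 0.0]
contact_force: [-0.8, -3.9, 0.6]
gripper_width: 9.7
```

{"fn": "play_rows", "kwargs": {
  "series": [
    {"dx":0,"dy":0.027,"dz":-0.008,"rx":0,"ry":0,"rz":0,"grip":-0.9},
    {"dx":0,"dy":0.053,"dz":-0.015,"rx":0,"ry":0,"rz":0,"grip":-0.9},
    {"dx":0,"dy":0.053,"dz":-0.015,"rx":0,"ry":0,"rz":0,"grip":-0.9}
  ]
}}

```text
clock: 11.3
position: [598.3, 220.1, 315.2]
eef_rot: [0.774, 0.633, 0.0, 0.0]
contact_force: [-4.0, -4.7, 4.5]
gripper_width: 9.2
```

{"fn": "play_rows", "kwargs": {
  "series": [
    {"dx":-0.01,"dy":0.025,"dz":-0.02,"rx":0,"ry":0,"rz":0,"grip":-0.9},
    {"dx":-0.015,"dy":0.053,"dz":-0.028,"rx":0,"ry":0,"rz":0,"grip":-0.9},
    {"dx":-0.015,"dy":0.053,"dz":-0.028,"rx":0,"ry":0,"rz":0,"grip":-0.9}
  ]
}}

```text
clock: 11.6
position: [602.2, 219.3, 316.5]
eef_rot: [0.774, 0.633, 0.001, -0.001]
contact_force: [0.1, 1.1, -1.5]
gripper_width: 9.8
```

{"fn": "play_rows", "kwargs": {
  "series": [
    {"dx":0,"dy":0.027,"dz":-0.007,"rx":0,"ry":0,"rz":0,"grip":-0.9},
    {"dx":0,"dy":0.053,"dz":-0.013,"rx":0,"ry":0,"rz":0,"grip":-0.9},
    {"dx":0,"dy":0.053,"dz":-0.013,"rx":0,"ry":0,"rz":0,"grip":-0.9}
  ]
}}

```text
clock: 11.9
position: [606.4, 218.3, 317.9]
eef_rot: [0.774, 0.633, 0.001, -0.0]
contact_force: [1.8, 2.3, -2.5]
gripper_width: 9.4
```

{"fn": "play_rows", "kwargs": {
  "series": [
    {"dx":0,"dy":0.027,"dz":-0.004,"rx":0,"ry":0,"rz":0,"grip":-0.9},
    {"dx":0,"dy":0.053,"dz":-0.008,"rx":0,"ry":0,"rz":0,"grip":-0.9},
    {"dx":0,"dy":0.053,"dz":-0.008,"rx":0,"ry":0,"rz":0,"grip":-0.9}
  ]
}}

```text
clock: 12.2
position: [609.8, 217.5, 318.7]
eef_rot: [0.774, 0.633, 0.0, -0.001]
contact_force: [-1.6, 4.1, 0.3]
gripper_width: 9.8
```

{"fn": "play_rows", "kwargs": {
  "series": [
    {"dx":0,"dy":0.027,"dz":-0.006,"rx":0,"ry":0,"rz":0,"grip":-0.9},
    {"dx":0,"dy":0.053,"dz":-0.011,"rx":0,"ry":0,"rz":0,"grip":-0.9},
    {"dx":0,"dy":0.053,"dz":-0.011,"rx":0,"ry":0,"rz":0,"grip":-0.9}
  ]
}}

```text
clock: 12.5
position: [612.2, 217.0, 319.3]
eef_rot: [0.774, 0.634, -0.001, -0.001]
contact_force: [-6.3, 3.1, 1.8]
gripper_width: 9.4
```

{"fn": "play_rows", "kwargs": {
  "series": [
    {"dx":0,"dy":0.015,"dz":-0.003,"rx":0,"ry":0,"rz":0,"grip":-0.9},
    {"dx":0,"dy":0.03,"dz":-0.005,"rx":0,"ry":0,"rz":0,"grip":-0.9},
    {"dx":0,"dy":0.03,"dz":-0.005,"rx":0,"ry":0,"rz":0,"grip":-0.9}
  ]
}}

```text
clock: 12.8
position: [613.1, 216.8, 319.6]
eef_rot: [0.773, 0.634, -0.003, -0.002]
contact_force: [-9.7, 3.4, 2.7]
gripper_width: 9.8
```

That is the stop: 2.4 mm commanded gave 0.9 mm of motion and about 10 N. Now I let the lid down gently.

{"fn": "play_rows", "kwargs": {
  "series": [
    {"dx":0,"dy":-0.03,"dz":0.007,"rx":0,"ry":0,"rz":0,"grip":-0.9},
    {"dx":0,"dy":-0.06,"dz":0.014,"rx":0,"ry":0,"rz":0,"grip":-0.9},
    {"dx":0,"dy":-0.08,"dz":0.018,"rx":0,"ry":0,"rz":0,"grip":-0.9},
    {"dx":0,"dy":-0.08,"dz":0.018,"rx":0,"ry":0,"rz":0,"grip":-0.9},
    {"dx":0,"dy":-0.08,"dz":0.018,"rx":0,"ry":0,"rz":0,"grip":-0.9}
  ]
}}

```text
clock: 13.3
position: [610.3, 217.4, 318.8]
eef_rot: [0.774, 0.633, 0.001, -0.0]
contact_force: [-2.2, 5.2, 2.8]
gripper_width: 9.2
```

{"fn": "play_rows", "kwargs": {
  "series": [
    {"dx":0,"dy":-0.02,"dz":0.004,"rx":0,"ry":0,"rz":0,"grip":-0.9},
    {"dx":0,"dy":-0.04,"dz":0.009,"rx":0,"ry":0,"rz":0,"grip":-0.9},
    {"dx":0,"dy":-0.06,"dz":0.013,"rx":0,"ry":0,"rz":0,"grip":-0.9},
    {"dx":0,"dy":-0.06,"dz":0.013,"rx":0,"ry":0,"rz":0,"grip":-0.9}
  ]
}}

```text
clock: 13.7
position: [605.9, 218.3, 317.7]
eef_rot: [0.774, 0.633, 0.001, -0.0]
contact_force: [-1.3, 5.6, 2.8]
gripper_width: 9.8
```

{"fn": "play_rows", "kwargs": {
  "series": [
    {"dx":-0.01,"dy":-0.015,"dz":0,"rx":0,"ry":0,"rz":0,"grip":-0.9},
    {"dx":-0.02,"dy":-0.03,"dz":0,"rx":0,"ry":0,"rz":0,"grip":-0.9},
    {"dx":-0.02,"dy":-0.03,"dz":0,"rx":0,"ry":0,"rz":0,"grip":-0.9}
  ]
}}

```text
clock: 14.0
position: [604.4, 218.6, 317.3]
eef_rot: [0.774, 0.634, 0.003, -0.0]
contact_force: [3.7, 9.0, -2.5]
gripper_width: 9.5
```

Run:
```python
from h import *
from rig import monitor, optics
o=monitor.get_obs(); print(o["position"].round(1),o["contact_force"].round(1),o["joints"].round(2))
s=optics.snapshot("scene"); pickle.dump(s,open("scene4.pkl","wb"))
crop(s,170,70,120,110,5,"pics/l4.png")
```

```text
[604.4 218.6 317.3] [ 3.7  9.  -2.5] [ 0.13  0.48 -0.76  1.46  0.34  1.33 -0.85]
```

View pics/l4.png

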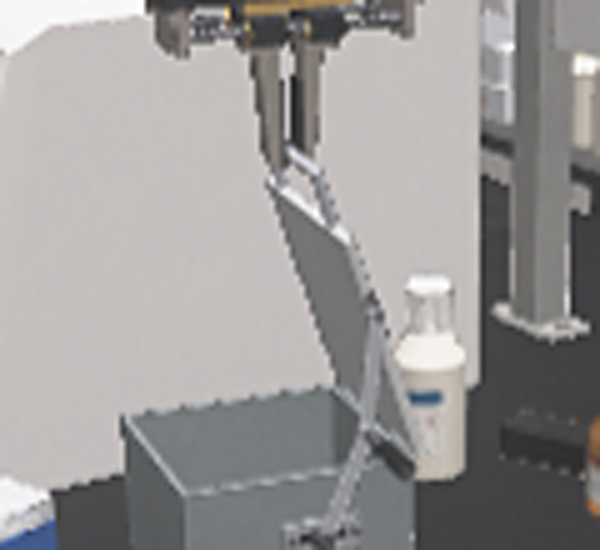

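The scene shows the lid up with the knee at (368,430), behind the line from foot (325,530) to upper pivot (375,310). The stay is bent back, so it is locked, and the lid now resists lowering. I release.

{"fn": "play_rows", "kwargs": {
  "series": [
    {"dx":0.02,"dy":0.01,"dz":0,"rx":0,"ry":0,"rz":0,"grip":-0.9},
    {"dx":0.04,"dy":0.012,"dz":0,"rx":0,"ry":0,"rz":0,"grip":-0.9},
    {"dx":0.04,"dy":0.012,"dz":0,"rx":0,"ry":0,"rz":0,"grip":-0.7},
    {"dx":0.04,"dy":0.012,"dz":0,"rx":0,"ry":0,"rz":0,"grip":-0.6},
    {"dx":0.04,"dy":0.012,"dz":0,"rx":0,"ry":0,"rz":0,"grip":-0.4},
    {"dx":0.04,"dy":0.012,"dz":0,"rx":0,"ry":0,"rz":0,"grip":-0.3},
    {"dx":0.04,"dy":0.012,"dz":0,"rx":0,"ry":0,"rz":0,"grip":-0.3}
  ]
}}

```text
clock: 14.75
position: [604.6, 219.1, 317.0]
eef_rot: [0.774, 0.633, -0.0, 0.0]
contact_force: [-0.1, -1.3, 0.4]
gripper_width: 32.0
```

{"fn": "play_rows", "kwargs": {
  "series": [
    {"dx":0,"dy":0,"dz":-0.2,"rx":0,"ry":0,"rz":0,"grip":-0.3},
    {"dx":0,"dy":0,"dz":-0.5,"rx":0,"ry":0,"rz":0,"grip":-0.3},
    {"dx":0,"dy":0,"dz":-0.8,"rx":0,"ry":0,"rz":0,"grip":-0.3},
    {"dx":0,"dy":0,"dz":-0.8,"rx":0,"ry":0,"rz":0,"grip":-0.3}
  ]
}}

```text
clock: 15.15
position: [605.7, 220.7, 386.1]
eef_rot: [0.774, 0.633, 0.003, 0.001]
contact_force: [0.2, 0.6, -0.4]
gripper_width: 32.4
```

Run:
```python
from h import *
from rig import monitor, optics
o=monitor.get_obs(); print(o["position"].round(1),o["contact_force"].round(1),o["clock"])
s=optics.snapshot("scene"); pickle.dump(s,open("scene5.pkl","wb"))
a=pickle.load(open("scene4.pkl","rb"))["frame"][110:165,230:260].astype(int); b=s["frame"][110:165,230:260].astype(int)
print("lid/stay region diff",np.abs(a-b).mean())
# jar frame helpers
c=np.load("chest.npz"); y=float(c["yaw"]); M=np.array([[np.cos(y),-np.sin(y)],[np.sin(y),np.cos(y)]])
t=c["t"]+M@[2,0]; np.savez("chest2.npz",t=t,yaw=y); print("jar place",M@[-45,8]+t)
t0=pickle.load(open("top0.pkl","rb"))
# jar: base from scene/top contours; scene view crop of jars
m=(cv2.cvtColor(s["frame"],cv2.COLOR_RGB2GRAY)>110).astype(np.uint8); print(proj(s,[488,-410,64]),proj(s,[488,-410,0]))
crop(s,250,200,110,95,6,"pics/j5.png")
print("pred in crop",((proj(s,[488,-410,64])-[250,200])*6).round(),((proj(s,[488,-410,0])-[250,200])*6).round())
```

```text
[605.7 220.7 386.1] [ 0.2  0.6 -0.4] 15.15
lid/stay region diff 0.8676767676767677
jar place [532.62272565 239.52587633]
[312.37967885 256.3051913 ] [311.03870008 275.28500917]
pred in crop [374. 338.] [366. 452.]
```

View pics/j5.png

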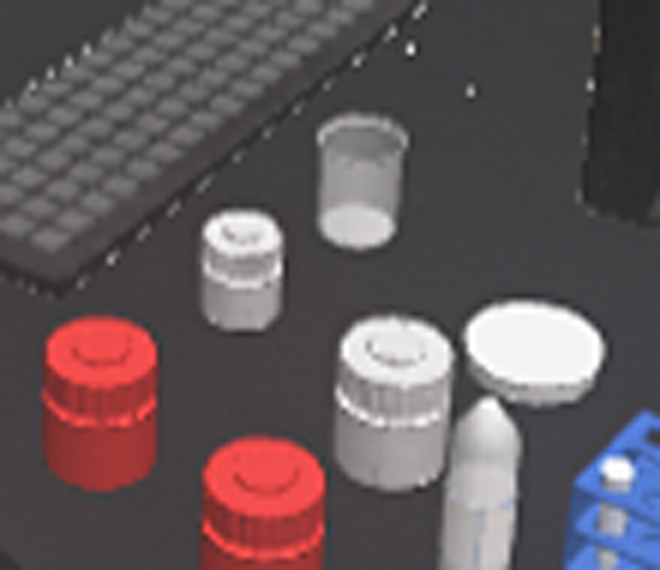

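The lid holds by itself: no change in the region after release. In the crop the large steel jar is top-centred at (396,347), the small one at (242,240), the reds at (100,400) and (265,500), and the tube at (485,480). I travel to above the large jar.

{"fn": "play_rows", "kwargs": {
  "series": [
    {"dx":-0.3,"dy":-0.4,"dz":0,"rx":0,"ry":0,"rz":0.1,"grip":0.3},
    {"dx":-0.6,"dy":-0.8,"dz":0,"rx":0,"ry":0,"rz":0.28,"grip":0.6},
    {"dx":-1,"dy":-1,"dz":0,"rx":0,"ry":0,"rz":0.46,"grip":1},
    {"dx":-1,"dy":-1,"dz":0,"rx":0,"ry":0,"rz":0.64,"grip":1},
    {"dx":-1,"dy":-1,"dz":0,"rx":0,"ry":0,"rz":0.742,"grip":1},
    {"dx":-1,"dy":-1,"dz":0,"rx":0,"ry":0,"rz":0.742,"grip":1}
  ]
}}

```text
clock: 15.8
position: [509.8, 156.3, 380.9]
eef_rot: [0.923, 0.384, -0.0, 0.0]
contact_force: [0.3, -0.4, -0.2]
gripper_width: 78.5
```

{"fn": "play_rows", "kwargs": {
  "series": [
    {"dx":-0.5,"dy":0,"dz":0,"rx":0,"ry":0,"rz":0,"grip":1},
    {"dx":-1,"dy":0,"dz":0,"rx":0,"ry":0,"rz":0,"grip":1},
    {"dx":-1,"dy":0,"dz":0,"rx":0,"ry":0,"rz":0,"grip":1}
  ]
}}

```text
clock: 16.1
position: [451.7, 97.1, 380.8]
eef_rot: [0.924, 0.383, -0.001, 0.001]
contact_force: [0.3, -0.5, -0.7]
gripper_width: 91.9
```

{"fn": "play_rows", "kwargs": {
  "series": [
    {"dx":-0.4,"dy":0.4,"dz":0.2,"rx":0,"ry":0,"rz":0,"grip":1},
    {"dx":-0.8,"dy":0.8,"dz":0.4,"rx":0,"ry":0,"rz":0,"grip":1},
    {"dx":-1,"dy":1,"dz":0.5,"rx":0,"ry":0,"rz":0,"grip":1}
  ]
}}

```text
clock: 16.4
position: [453.8, -16.3, 339.6]
eef_rot: [0.924, 0.383, -0.001, -0.0]
contact_force: [0.1, 0.1, 0.9]
gripper_width: 91.9
```

{"fn": "play_rows", "kwargs": {
  "series": [
    {"dx":-0.4,"dy":0.4,"dz":0.2,"rx":0,"ry":0,"rz":0,"grip":1},
    {"dx":-0.8,"dy":0.8,"dz":0.4,"rx":0,"ry":0,"rz":0,"grip":1},
    {"dx":-1,"dy":1,"dz":0.5,"rx":0,"ry":0,"rz":0,"grip":1}
  ]
}}

```text
clock: 16.7
position: [453.9, -129.5, 299.3]
eef_rot: [0.924, 0.383, -0.001, -0.001]
contact_force: [0.2, 0.6, 0.2]
gripper_width: 92.1
```

{"fn": "play_rows", "kwargs": {
  "series": [
    {"dx":-0.4,"dy":0.4,"dz":0.2,"rx":0,"ry":0,"rz":0,"grip":1},
    {"dx":-0.8,"dy":0.8,"dz":0.4,"rx":0,"ry":0,"rz":0,"grip":1},
    {"dx":-1,"dy":1,"dz":0.5,"rx":0,"ry":0,"rz":0,"grip":1}
  ]
}}

```text
clock: 17.0
position: [454.2, -242.7, 259.0]
eef_rot: [0.924, 0.383, -0.001, -0.001]
contact_force: [-0.6, -0.1, -0.7]
gripper_width: 91.5
```

{"fn": "play_rows", "kwargs": {
  "series": [
    {"dx":-0.4,"dy":0.4,"dz":0.2,"rx":0,"ry":0,"rz":0,"grip":1},
    {"dx":-0.8,"dy":0.8,"dz":0.4,"rx":0,"ry":0,"rz":0,"grip":1},
    {"dx":-1,"dy":1,"dz":0.5,"rx":0,"ry":0,"rz":0,"grip":1},
    {"dx":-1,"dy":1,"dz":0.5,"rx":0,"ry":0,"rz":0.18,"grip":1},
    {"dx":-1,"dy":1,"dz":0.5,"rx":0,"ry":0,"rz":0.36,"grip":1},
    {"dx":-1,"dy":1,"dz":0.5,"rx":0,"ry":0,"rz":0.55,"grip":1},
    {"dx":-1,"dy":1,"dz":0.5,"rx":0,"ry":0,"rz":0.55,"grip":1}
  ]
}}

```text
clock: 17.7
position: [456.0, -351.9, 220.3]
eef_rot: [0.984, 0.178, -0.0, -0.0]
contact_force: [-0.6, -0.3, -0.3]
gripper_width: 92.0
```

Run:
```python
from h import *
from rig import monitor
o=monitor.get_obs(); M=R.from_quat(o["eef_rot"]).as_matrix(); print(o["clock"],o["position"].round(1),o["joints"].round(2)); print(M.round(3))
s=pickle.load(open("scene5.pkl","rb")); print("scene jar",at_z(s,396/6+250-.4,347/6+200-.4,64).round(1))
for p in([491,-414],[493,-415]): print((M.T@(np.array([*p,150])-o["position"])/80).round(3))
```

```text
17.7 [ 456.  -351.9  220.3] [ 0.79  0.35 -0.24  1.76  0.09  1.05 -0.69]
[[ 0.936  0.351 -0.001]
 [ 0.351 -0.936  0.001]
 [-0.001 -0.001 -1.   ]]
scene jar [ 491.7 -418.8   64. ]
[0.138 0.881 0.878]
[0.157 0.901 0.878]
```

{"fn": "play_rows", "kwargs": {
  "series": [
    {"dx":0.07,"dy":0.45,"dz":0,"rx":0,"ry":0,"rz":0,"grip":1},
    {"dx":0.135,"dy":0.9,"dz":0.2,"rx":0,"ry":0,"rz":0,"grip":1},
    {"dx":0.135,"dy":0.9,"dz":0.6,"rx":0,"ry":0,"rz":0,"grip":1},
    {"dx":0.135,"dy":0.9,"dz":0.9,"rx":0,"ry":0,"rz":0,"grip":1},
    {"dx":0.135,"dy":0.9,"dz":0.9,"rx":0,"ry":0,"rz":0,"grip":1}
  ]
}}

```text
clock: 18.2
position: [488.8, -414.2, 144.7]
eef_rot: [0.984, 0.18, -0.002, -0.003]
contact_force: [0.2, -0.9, -0.1]
gripper_width: 91.6
```

Run:
```python
from h import *
from rig import monitor, optics
o=monitor.get_obs(); print(o["position"].round(1))
a=optics.snapshot("scene"); b=optics.snapshot("top")
A=cv2.resize(a["frame"][185:285,265:365,::-1],None,fx=4,fy=4,interpolation=cv2.INTER_CUBIC)
B=cv2.resize(b["frame"][160:260,310:410,::-1],None,fx=4,fy=4,interpolation=cv2.INTER_CUBIC)
cv2.imwrite("pics/j6.png",np.hstack([A,B]))
```

```text
[ 488.8 -414.2  144.7]
```

View pics/j6.png

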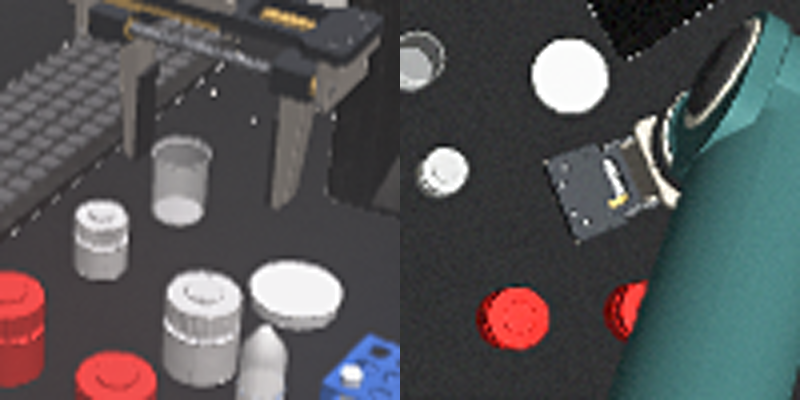

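The fingers straddle the jar: finger midpoint at (205,185), jar at (203,300) straight below. The neighbours are clear, so I descend.

{"fn": "play_rows", "kwargs": {
  "series": [
    {"dx":0.01,"dy":0.01,"dz":0.25,"rx":0,"ry":0,"rz":0,"grip":1},
    {"dx":0.01,"dy":0.01,"dz":0.55,"rx":0,"ry":0,"rz":0,"grip":1},
    {"dx":0.01,"dy":0.01,"dz":0.8,"rx":0,"ry":0,"rz":0,"grip":1},
    {"dx":0.01,"dy":0.01,"dz":1,"rx":0,"ry":0,"rz":0,"grip":1},
    {"dx":0.01,"dy":0.01,"dz":1,"rx":0,"ry":0,"rz":0,"grip":1}
  ]
}}

```text
clock: 18.8
position: [491.1, -416.0, 68.3]
eef_rot: [0.984, 0.178, -0.001, -0.001]
contact_force: [0.6, 0.1, 0.2]
gripper_width: 92.0
```

{"fn": "play_rows", "kwargs": {
  "series": [
    {"dx":0,"dy":0,"dz":0.15,"rx":0,"ry":0,"rz":0,"grip":1},
    {"dx":0,"dy":0,"dz":0.3,"rx":0,"ry":0,"rz":0,"grip":1},
    {"dx":0,"dy":0,"dz":0.42,"rx":0,"ry":0,"rz":0,"grip":1},
    {"dx":0,"dy":0,"dz":0.42,"rx":0,"ry":0,"rz":0,"grip":1}
  ]
}}

```text
clock: 19.2
position: [490.6, -415.9, 34.0]
eef_rot: [0.984, 0.177, -0.001, -0.001]
contact_force: [-0.7, 0.1, 0.3]
gripper_width: 91.5
```

{"fn": "play_rows", "kwargs": {
  "force": 8,
  "series": [
    {"dx":0,"dy":0,"dz":0,"rx":0,"ry":0,"rz":0,"grip":0.5},
    {"dx":0,"dy":0,"dz":0,"rx":0,"ry":0,"rz":0,"grip":0.3},
    {"dx":0,"dy":0,"dz":0,"rx":0,"ry":0,"rz":0,"grip":0.2},
    {"dx":0,"dy":0,"dz":0,"rx":0,"ry":0,"rz":0,"grip":0.1},
    {"dx":0,"dy":0,"dz":0,"rx":0,"ry":0,"rz":0,"grip":0},
    {"dx":0,"dy":0,"dz":0,"rx":0,"ry":0,"rz":0,"grip":0},
    {"dx":0,"dy":0,"dz":0,"rx":0,"ry":0,"rz":0,"grip":0}
  ]
}}

```text
clock: 19.9
position: [491.5, -416.5, 35.8]
eef_rot: [0.984, 0.177, -0.0, 0.0]
contact_force: [-0.8, 0.3, 1.4]
gripper_width: 49.8
```

The jar is held at 49.8 mm. I raise the grip force, lift, and carry it across while turning the jaws to the chest's y.

{"fn": "play_rows", "kwargs": {
  "force": 25,
  "series": [
    {"dx":0,"dy":0,"dz":0,"rx":0,"ry":0,"rz":0,"grip":-0.2},
    {"dx":0,"dy":0,"dz":0,"rx":0,"ry":0,"rz":0,"grip":-0.2},
    {"dx":0,"dy":0,"dz":-0.1,"rx":0,"ry":0,"rz":0,"grip":-0.2},
    {"dx":0,"dy":0,"dz":-0.4,"rx":0,"ry":0,"rz":0,"grip":-0.2},
    {"dx":0,"dy":0,"dz":-0.7,"rx":0,"ry":0,"rz":0,"grip":-0.2},
    {"dx":0,"dy":0,"dz":-1,"rx":0,"ry":0,"rz":0,"grip":-0.2},
    {"dx":0,"dy":0,"dz":-1,"rx":0,"ry":0,"rz":0,"grip":-0.2}
  ]
}}

```text
clock: 20.6
position: [493.2, -417.9, 118.7]
eef_rot: [0.984, 0.177, 0.002, 0.002]
contact_force: [0.7, -0.3, -4.7]
gripper_width: 49.1
```

{"fn": "play_rows", "kwargs": {
  "series": [
    {"dx":0,"dy":0,"dz":-0.4,"rx":0,"ry":0,"rz":0,"grip":-0.2},
    {"dx":0,"dy":0,"dz":-0.8,"rx":0,"ry":0,"rz":0,"grip":-0.2},
    {"dx":0,"dy":0,"dz":-1,"rx":0,"ry":0,"rz":0,"grip":-0.2},
    {"dx":0,"dy":0,"dz":-1,"rx":0,"ry":0,"rz":0,"grip":-0.2}
  ]
}}

```text
clock: 21.0
position: [492.4, -417.2, 196.9]
eef_rot: [0.984, 0.177, 0.001, 0.001]
contact_force: [-0.4, 0.3, -5.2]
gripper_width: 49.0
```

{"fn": "play_rows", "kwargs": {
  "series": [
    {"dx":-0.01,"dy":-0.2,"dz":-0.1,"rx":0,"ry":0,"rz":-0.1,"grip":-0.2},
    {"dx":-0.02,"dy":-0.5,"dz":-0.3,"rx":0,"ry":0,"rz":-0.27,"grip":-0.2},
    {"dx":-0.02,"dy":-0.8,"dz":-0.5,"rx":0,"ry":0,"rz":-0.45,"grip":-0.2},
    {"dx":-0.02,"dy":-1,"dz":-0.7,"rx":0,"ry":0,"rz":-0.63,"grip":-0.2},
    {"dx":-0.02,"dy":-1,"dz":-0.7,"rx":0,"ry":0,"rz":-0.8,"grip":-0.2},
    {"dx":-0.02,"dy":-1,"dz":-0.7,"rx":0,"ry":0,"rz":-0.823,"grip":-0.2}
  ]
}}

```text
clock: 21.6
position: [461.2, -341.4, 249.9]
eef_rot: [0.876, 0.481, -0.001, -0.001]
contact_force: [-0.8, 0.0, -5.3]
gripper_width: 49.8
```

{"fn": "play_rows", "kwargs": {
  "series": [
    {"dx":0.2,"dy":-0.12,"dz":0,"rx":0,"ry":0,"rz":-0.1,"grip":-0.2},
    {"dx":0.5,"dy":-0.31,"dz":0,"rx":0,"ry":0,"rz":-0.27,"grip":-0.2},
    {"dx":0.8,"dy":-0.5,"dz":0,"rx":0,"ry":0,"rz":-0.45,"grip":-0.2},
    {"dx":1,"dy":-0.63,"dz":0,"rx":0,"ry":0,"rz":-0.63,"grip":-0.2},
    {"dx":1,"dy":-0.63,"dz":0,"rx":0,"ry":0,"rz":-0.8,"grip":-0.2},
    {"dx":1,"dy":-0.63,"dz":0,"rx":0,"ry":0,"rz":-0.823,"grip":-0.2}
  ]
}}

```text
clock: 22.2
position: [461.9, -247.2, 249.9]
eef_rot: [0.679, 0.734, -0.0, -0.001]
contact_force: [-0.5, 0.5, -4.5]
gripper_width: 49.2
```

{"fn": "play_rows", "kwargs": {
  "series": [
    {"dx":0.2,"dy":0,"dz":0,"rx":0,"ry":0,"rz":-0.1,"grip":-0.2},
    {"dx":0.5,"dy":0.04,"dz":0,"rx":0,"ry":0,"rz":-0.27,"grip":-0.2},
    {"dx":0.8,"dy":0.06,"dz":0,"rx":0,"ry":0,"rz":-0.45,"grip":-0.2},
    {"dx":1,"dy":0.08,"dz":0,"rx":0,"ry":0,"rz":-0.63,"grip":-0.2},
    {"dx":1,"dy":0.08,"dz":0,"rx":0,"ry":0,"rz":-0.8,"grip":-0.2},
    {"dx":1,"dy":0.08,"dz":0,"rx":0,"ry":0,"rz":-0.823,"grip":-0.2}
  ]
}}

```text
clock: 22.8
position: [462.3, -167.7, 250.6]
eef_rot: [0.412, 0.911, 0.0, -0.001]
contact_force: [0.5, -0.4, -4.6]
gripper_width: 49.1
```

{"fn": "play_rows", "kwargs": {
  "series": [
    {"dx":0.2,"dy":0.18,"dz":0,"rx":0,"ry":0,"rz":-0.1,"grip":-0.2},
    {"dx":0.5,"dy":0.45,"dz":0,"rx":0,"ry":0,"rz":-0.27,"grip":-0.2},
    {"dx":0.8,"dy":0.7,"dz":0,"rx":0,"ry":0,"rz":-0.45,"grip":-0.2},
    {"dx":1,"dy":0.9,"dz":0,"rx":0,"ry":0,"rz":-0.63,"grip":-0.2},
    {"dx":1,"dy":0.9,"dz":0,"rx":0,"ry":0,"rz":-0.8,"grip":-0.2},
    {"dx":1,"dy":0.9,"dz":0,"rx":0,"ry":0,"rz":-0.823,"grip":-0.2},
    {"dx":1,"dy":0.9,"dz":0,"rx":0,"ry":0,"rz":-0.823,"grip":-0.2}
  ]
}}

```text
clock: 23.5
position: [463.5, -61.0, 251.1]
eef_rot: [0.103, 0.995, 0.0, -0.0]
contact_force: [0.0, -0.2, -4.0]
gripper_width: 49.4
```

```bash
cat > st.py <<'E'
from h import *
from rig import monitor
c=np.load("chest2.npz"); y=float(c["yaw"]); C=np.array([[np.cos(y),-np.sin(y)],[np.sin(y),np.cos(y)]])
def st():
    o=monitor.get_obs(); M=R.from_quat(o["eef_rot"]).as_matrix(); p=o["position"]
    print(o["clock"].__round__(2),p.round(1),"w",round(o["gripper_width"],1),"F",o["contact_force"].round(1),"q",o["joints"].round(2))
    print("chest xy",(C.T@(p[:2]-c["t"])).round(1),"tool x deg",np.degrees(np.arctan2(M[1,0],M[0,0])).round(1),"tilt",M[:2,2].round(3))
    return p,M
def goal(p,M,cx,cy,z):
    return (M.T@(np.array([*(C@[cx,cy]+c["t"]),z])-p)/80).round(3)
E
python3 - <<'E'
from st import *
p,M=st(); print(goal(p,M,-45,8,250))
E
```

```text
23.5 [463.5 -61.  251.1] w 49.4 F [ 0.  -0.2 -4. ] q [ 0.82  0.2  -0.84  1.94  0.17  1.07  1.27]
chest xy [ -54.8 -300.2] tool x deg 168.1 tilt [-0.001  0.   ]
[-0.073  3.854  0.014]
```

{"fn": "play_rows", "kwargs": {
  "series": [
    {"dx":-0.01,"dy":0.45,"dz":0,"rx":0,"ry":0,"rz":0,"grip":-0.2},
    {"dx":-0.018,"dy":0.96,"dz":0,"rx":0,"ry":0,"rz":0,"grip":-0.2},
    {"dx":-0.018,"dy":0.96,"dz":0,"rx":0,"ry":0,"rz":0,"grip":-0.2}
  ]
}}

```text
clock: 23.8
position: [481.1, 20.4, 252.0]
eef_rot: [0.099, 0.995, 0.002, 0.001]
contact_force: [0.5, -0.8, -4.3]
gripper_width: 49.5
```

{"fn": "play_rows", "kwargs": {
  "series": [
    {"dx":-0.01,"dy":0.45,"dz":0,"rx":0,"ry":0,"rz":0,"grip":-0.2},
    {"dx":-0.018,"dy":0.96,"dz":0,"rx":0,"ry":0,"rz":0,"grip":-0.2},
    {"dx":-0.018,"dy":0.96,"dz":0,"rx":0,"ry":0,"rz":0,"grip":-0.2}
  ]
}}

```text
clock: 24.1
position: [497.3, 95.6, 251.9]
eef_rot: [0.099, 0.995, 0.002, 0.0]
contact_force: [-0.8, 0.0, -4.4]
gripper_width: 49.4
```

{"fn": "play_rows", "kwargs": {
  "series": [
    {"dx":-0.01,"dy":0.45,"dz":0,"rx":0,"ry":0,"rz":0,"grip":-0.2},
    {"dx":-0.018,"dy":0.96,"dz":0,"rx":0,"ry":0,"rz":0,"grip":-0.2},
    {"dx":-0.018,"dy":0.96,"dz":0,"rx":0,"ry":0,"rz":0,"grip":-0.2}
  ]
}}

```text
clock: 24.4
position: [513.6, 170.5, 251.7]
eef_rot: [0.099, 0.995, 0.003, -0.0]
contact_force: [-1.1, -0.0, -3.7]
gripper_width: 49.1
```

{"fn": "play_rows", "kwargs": {
  "series": [
    {"dx":-0.01,"dy":0.45,"dz":0,"rx":0,"ry":0,"rz":0,"grip":-0.2},
    {"dx":-0.018,"dy":0.8,"dz":0,"rx":0,"ry":0,"rz":0,"grip":-0.2},
    {"dx":-0.018,"dy":0.96,"dz":0,"rx":0,"ry":0,"rz":0,"grip":-0.2},
    {"dx":-0.018,"dy":0.96,"dz":0,"rx":0,"ry":0,"rz":0,"grip":-0.2},
    {"dx":-0.018,"dy":0.96,"dz":0,"rx":0,"ry":0,"rz":0,"grip":-0.2}
  ]
}}

```text
clock: 24.9
position: [530.3, 238.4, 251.0]
eef_rot: [0.101, 0.995, -0.001, -0.0]
contact_force: [-0.3, -0.4, -5.1]
gripper_width: 49.3
```

Run:
```python
from st import *
from rig import optics
p,M=st(); print(goal(p,M,-45,5,75))
a=optics.snapshot("scene"); b=optics.snapshot("top")
A=cv2.resize(a["frame"][70:190,160:260,::-1],None,fx=4,fy=4,interpolation=cv2.INTER_CUBIC)
B=cv2.resize(b["frame"][130:250,125:225,::-1],None,fx=4,fy=4,interpolation=cv2.INTER_CUBIC)
cv2.imwrite("pics/p7.png",np.hstack([A,B]))
```

```text
24.9 [530.3 238.4 251. ] w 49.3 F [-0.3 -0.4 -5.1] q [ 0.17  0.46 -0.87  1.68  0.38  1.18  0.58]
chest xy [-47.1   6.4] tool x deg 168.4 tilt [-0.001 -0.002]
[-0.027 -0.013  2.2  ]
```

View pics/p7.png

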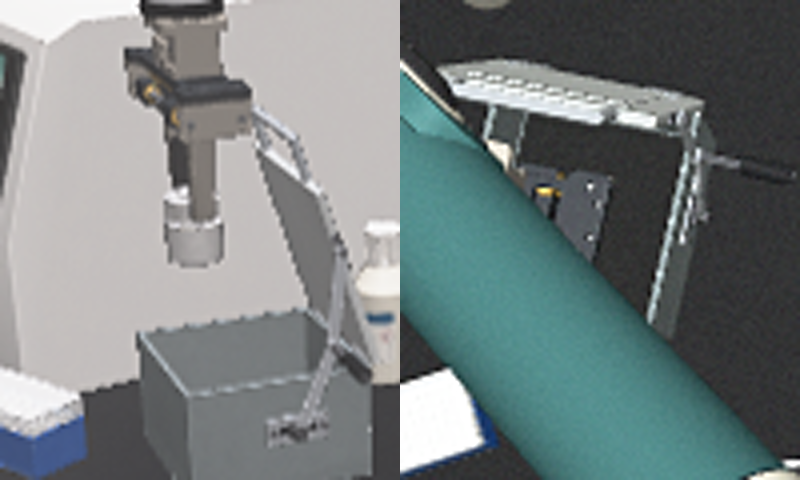

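The jar hangs upright over the chest opening, and the lid stays up on the locked stay. I descend, watching the force.

{"fn": "play_rows", "kwargs": {
  "series": [
    {"dx":0.04,"dy":0,"dz":0.15,"rx":0,"ry":0,"rz":0,"grip":-0.2},
    {"dx":0.04,"dy":0,"dz":0.45,"rx":0,"ry":0,"rz":0,"grip":-0.2},
    {"dx":0.04,"dy":0,"dz":0.75,"rx":0,"ry":0,"rz":0,"grip":-0.2},
    {"dx":0.04,"dy":0,"dz":1,"rx":0,"ry":0,"rz":0,"grip":-0.2},
    {"dx":0.04,"dy":0,"dz":1,"rx":0,"ry":0,"rz":0,"grip":-0.2}
  ]
}}

```text
clock: 25.5
position: [525.0, 238.5, 168.2]
eef_rot: [0.1, 0.995, -0.002, -0.003]
contact_force: [-0.2, -0.8, -4.6]
gripper_width: 49.5
```

{"fn": "play_rows", "kwargs": {
  "series": [
    {"dx":0,"dy":0,"dz":0.25,"rx":0,"ry":0,"rz":0,"grip":-0.2},
    {"dx":0,"dy":0,"dz":0.5,"rx":0,"ry":0,"rz":0,"grip":-0.2},
    {"dx":0,"dy":0,"dz":0.75,"rx":0,"ry":0,"rz":0,"grip":-0.2},
    {"dx":0,"dy":0,"dz":0.9,"rx":0,"ry":0,"rz":0,"grip":-0.2},
    {"dx":0,"dy":0,"dz":1,"rx":0,"ry":0,"rz":0,"grip":-0.2},
    {"dx":0,"dy":0,"dz":1,"rx":0,"ry":0,"rz":0,"grip":-0.2}
  ]
}}

```text
clock: 26.1
position: [526.9, 240.6, 91.2]
eef_rot: [0.1, 0.995, -0.0, -0.0]
contact_force: [-0.1, 0.4, -4.2]
gripper_width: 49.6
```

{"fn": "play_rows", "kwargs": {
  "series": [
    {"dx":0,"dy":0,"dz":0.06,"rx":0,"ry":0,"rz":0,"grip":-0.2},
    {"dx":0,"dy":0,"dz":0.1,"rx":0,"ry":0,"rz":0,"grip":-0.2},
    {"dx":0,"dy":0,"dz":0.13,"rx":0,"ry":0,"rz":0,"grip":-0.2},
    {"dx":0,"dy":0,"dz":0.15,"rx":0,"ry":0,"rz":0,"grip":-0.2},
    {"dx":0,"dy":0,"dz":0.15,"rx":0,"ry":0,"rz":0,"grip":-0.2}
  ]
}}

```text
clock: 26.6
position: [527.0, 240.8, 79.5]
eef_rot: [0.1, 0.995, -0.0, -0.0]
contact_force: [0.3, -0.5, -4.4]
gripper_width: 49.4
```

{"fn": "play_rows", "kwargs": {
  "series": [
    {"dx":0,"dy":0,"dz":0.04,"rx":0,"ry":0,"rz":0,"grip":-0.2},
    {"dx":0,"dy":0,"dz":0.08,"rx":0,"ry":0,"rz":0,"grip":-0.2},
    {"dx":0,"dy":0,"dz":0.1,"rx":0,"ry":0,"rz":0,"grip":-0.2},
    {"dx":0,"dy":0,"dz":0.1,"rx":0,"ry":0,"rz":0,"grip":-0.2}
  ]
}}

```text
clock: 27.0
position: [526.8, 240.7, 71.2]
eef_rot: [0.1, 0.995, -0.0, -0.0]
contact_force: [0.2, -0.2, -5.0]
gripper_width: 49.8
```

{"fn": "play_rows", "kwargs": {
  "series": [
    {"dx":0,"dy":0,"dz":0.02,"rx":0,"ry":0,"rz":0,"grip":-0.2},
    {"dx":0,"dy":0,"dz":0.035,"rx":0,"ry":0,"rz":0,"grip":-0.2},
    {"dx":0,"dy":0,"dz":0.035,"rx":0,"ry":0,"rz":0,"grip":-0.2}
  ]
}}

```text
clock: 27.3
position: [527.4, 240.9, 70.8]
eef_rot: [0.1, 0.995, -0.001, 0.001]
contact_force: [-3.6, -3.4, 9.8]
gripper_width: 49.5
```

The jar touches the floor at z≈71 as expected. I ease off, release and rise.

{"fn": "play_rows", "kwargs": {
  "force": 5,
  "series": [
    {"dx":0,"dy":0,"dz":-0.02,"rx":0,"ry":0,"rz":0,"grip":-0.2},
    {"dx":0,"dy":0,"dz":-0.025,"rx":0,"ry":0,"rz":0,"grip":0.1},
    {"dx":0,"dy":0,"dz":-0.025,"rx":0,"ry":0,"rz":0,"grip":0.15},
    {"dx":0,"dy":0,"dz":-0.025,"rx":0,"ry":0,"rz":0,"grip":0.3},
    {"dx":0,"dy":0,"dz":-0.025,"rx":0,"ry":0,"rz":0,"grip":0.5},
    {"dx":0,"dy":0,"dz":-0.025,"rx":0,"ry":0,"rz":0,"grip":0.5},
    {"dx":0,"dy":0,"dz":-0.025,"rx":0,"ry":0,"rz":0,"grip":0.5}
  ]
}}

```text
clock: 28.0
position: [527.1, 240.9, 70.8]
eef_rot: [0.1, 0.995, 0.0, -0.0]
contact_force: [-0.0, -0.2, 0.2]
gripper_width: 69.1
```

{"fn": "play_rows", "kwargs": {
  "series": [
    {"dx":0,"dy":0,"dz":-0.2,"rx":0,"ry":0,"rz":0,"grip":0.5},
    {"dx":0,"dy":0,"dz":-0.5,"rx":0,"ry":0,"rz":0,"grip":0.5},
    {"dx":0,"dy":0,"dz":-0.8,"rx":0,"ry":0,"rz":0,"grip":0.5},
    {"dx":0,"dy":0,"dz":-1,"rx":0,"ry":0,"rz":0,"grip":0.5},
    {"dx":0,"dy":0,"dz":-1,"rx":0,"ry":0,"rz":0,"grip":0.5}
  ]
}}

```text
clock: 28.5
position: [528.4, 241.8, 153.7]
eef_rot: [0.1, 0.995, 0.001, 0.002]
contact_force: [-0.2, -0.4, 0.2]
gripper_width: 68.7
```

{"fn": "play_rows", "kwargs": {
  "series": [
    {"dx":0,"dy":0,"dz":-0.3,"rx":0,"ry":0,"rz":0,"grip":0.5},
    {"dx":0,"dy":0,"dz":-0.6,"rx":0,"ry":0,"rz":0,"grip":0.5},
    {"dx":0,"dy":0,"dz":-0.9,"rx":0,"ry":0,"rz":0,"grip":0.5},
    {"dx":0,"dy":0,"dz":-1,"rx":0,"ry":0,"rz":0,"grip":0.5}
  ]
}}

```text
clock: 28.9
position: [527.6, 241.3, 232.3]
eef_rot: [0.1, 0.995, 0.0, 0.001]
contact_force: [0.3, -0.1, 0.5]
gripper_width: 68.6
```

{"fn": "play_rows", "kwargs": {
  "series": [
    {"dx":0,"dy":-0.3,"dz":-0.3,"rx":0,"ry":0,"rz":0,"grip":0.2},
    {"dx":0,"dy":-0.6,"dz":-0.5,"rx":0,"ry":0,"rz":0,"grip":0},
    {"dx":0,"dy":-1,"dz":-0.5,"rx":0,"ry":0,"rz":0,"grip":0},
    {"dx":0,"dy":-1,"dz":-0.5,"rx":0,"ry":0,"rz":0,"grip":0}
  ]
}}

```text
clock: 29.3
position: [511.1, 157.6, 269.6]
eef_rot: [0.103, 0.995, -0.002, -0.0]
contact_force: [1.5, -1.1, 0.5]
gripper_width: 46.0
```

{"fn": "play_rows", "kwargs": {
  "series": [
    {"dx":0,"dy":-0.5,"dz":0,"rx":0,"ry":0,"rz":0,"grip":0},
    {"dx":0,"dy":-1,"dz":0,"rx":0,"ry":0,"rz":0,"grip":-0.1},
    {"dx":0,"dy":-1,"dz":0,"rx":0,"ry":0,"rz":0,"grip":-0.1},
    {"dx":0,"dy":-1,"dz":0,"rx":0,"ry":0,"rz":0,"grip":-0.1}
  ]
}}

```text
clock: 29.7
position: [495.1, 83.7, 270.1]
eef_rot: [0.101, 0.995, 0.0, -0.001]
contact_force: [-0.2, 0.8, 0.3]
gripper_width: 41.4
```

Run:
```python
from st import *
from rig import optics
p,M=st()
a=optics.snapshot("scene"); b=optics.snapshot("top"); pickle.dump(a,open("scene8.pkl","wb")); pickle.dump(b,open("top8.pkl","wb"))
A=cv2.resize(a["frame"][90:190,180:260,::-1],None,fx=5,fy=5,interpolation=cv2.INTER_CUBIC)
B=cv2.resize(b["frame"][130:230,140:220,::-1],None,fx=5,fy=5,interpolation=cv2.INTER_CUBIC)
cv2.imwrite("pics/q8.png",np.hstack([A,B]))
for cx,cy,z in((50,-131,150),(50,-152,150),(50,-173,150),(14,-110,70),(-50,6,99)):
    w=[*(C@[cx,cy]+c["t"]),z]; print((cx,cy,z),((proj(a,w)-[180,90])*5).round(),((proj(b,w)-[140,130])*5+[400,0]).round())
```

```text
29.7 [495.1  83.7 270.1] w 41.4 F [-0.2  0.8  0.3] q [ 0.55  0.28 -0.91  1.84  0.24  1.14  0.92]
chest xy [ -51.7 -152.2] tool x deg 168.5 tilt [-0.001  0.   ]
(50, -131, 150) [332. 348.] [749. 198.]
(50, -152, 150) [343. 359.] [781. 204.]
(50, -173, 150) [355. 369.] [813. 211.]
(14, -110, 70) [278. 446.] [720. 267.]
(-50, 6, 99) [145. 366.] [520. 321.]
```

View pics/q8.png

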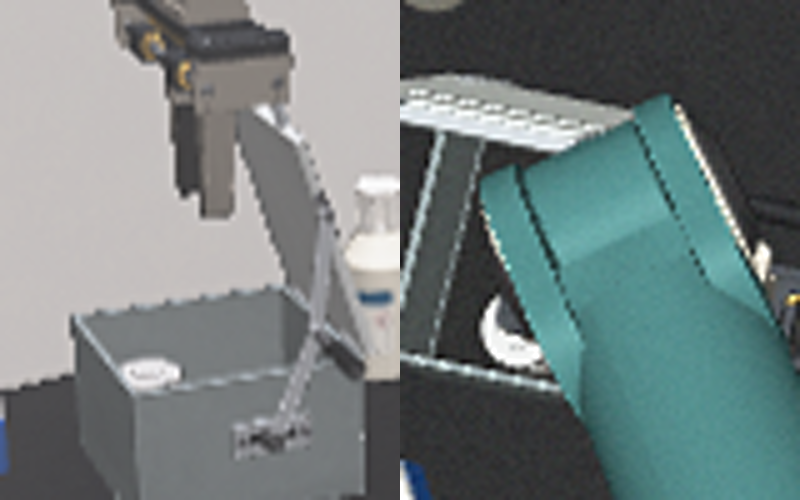

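The scene shows the jar standing upright inside at (150,372), with the lid still up. The sleeve middle is at (343,355), within a few pixels of the predicted (343,359). All 12 views are now used, so from here I check by numbers and masks only. I turn the jaws and go above the sleeve.

{"fn": "play_rows", "kwargs": {
  "series": [
    {"dx":0,"dy":-0.05,"dz":0,"rx":0,"ry":0,"rz":0.18,"grip":-0.1},
    {"dx":0,"dy":-0.1,"dz":0,"rx":0,"ry":0,"rz":0.37,"grip":-0.1},
    {"dx":0,"dy":-0.1,"dz":0,"rx":0,"ry":0,"rz":0.56,"grip":-0.1},
    {"dx":0,"dy":-0.1,"dz":0,"rx":0,"ry":0,"rz":0.75,"grip":-0.1},
    {"dx":0,"dy":-0.1,"dz":0,"rx":0,"ry":0,"rz":0.94,"grip":-0.1},
    {"dx":0,"dy":-0.1,"dz":0,"rx":0,"ry":0,"rz":1,"grip":-0.1},
    {"dx":0,"dy":-0.1,"dz":0,"rx":0,"ry":0,"rz":1,"grip":-0.1}
  ]
}}

```text
clock: 30.5
position: [493.6, 78.2, 270.6]
eef_rot: [0.471, 0.882, 0.0, -0.0]
contact_force: [-0.5, -0.1, 0.0]
gripper_width: 41.2
```

{"fn": "play_rows", "kwargs": {
  "series": [
    {"dx":0,"dy":0,"dz":0,"rx":0,"ry":0,"rz":0.18,"grip":-0.1},
    {"dx":0,"dy":0,"dz":0,"rx":0,"ry":0,"rz":0.37,"grip":-0.1},
    {"dx":0,"dy":0,"dz":0,"rx":0,"ry":0,"rz":0.56,"grip":-0.1},
    {"dx":0,"dy":0,"dz":0,"rx":0,"ry":0,"rz":0.75,"grip":-0.1},
    {"dx":0,"dy":0,"dz":0,"rx":0,"ry":0,"rz":0.94,"grip":-0.1},
    {"dx":0,"dy":0,"dz":0,"rx":0,"ry":0,"rz":0.985,"grip":-0.1},
    {"dx":0,"dy":0,"dz":0,"rx":0,"ry":0,"rz":0.985,"grip":-0.1}
  ]
}}

```text
clock: 31.2
position: [493.7, 77.5, 270.6]
eef_rot: [0.769, 0.639, 0.0, -0.0]
contact_force: [-0.2, 0.1, 0.3]
gripper_width: 41.6
```

Run:
```python
from st import *
from scipy.optimize import least_squares
p,M=st()
a=pickle.load(open("scene8.pkl","rb")); b=pickle.load(open("top0.pkl","rb"))
ua=np.array([343,355])/5+[180,90]-.4; ub=np.array([217,172.5])-.4
f=lambda q:np.r_[proj(a,[*(C@q[:2]+c["t"]),q[2]])-ua,proj(b,[*(C@q[:2]+c["t"]),q[2]])-ub]
s=least_squares(f,[50,-152,150]); print("sleeve chest",s.x.round(1),"res px",s.fun.round(1))
print(goal(p,M,49,-160,270),goal(p,M,49,-160,131))
```

```text
31.2 [493.7  77.5 270.6] w 41.6 F [-0.2  0.1  0.3] q [ 0.36  0.21 -0.66  1.85  0.14  1.12 -0.54]
chest xy [ -51.9 -158.5] tool x deg 79.4 tilt [-0.  0.]
sleeve chest [  46.  -155.2  156. ] res px [-0.3  0.   0.1 -0.2]
[-0.031  1.261  0.007] [-0.031  1.262  1.745]
```

{"fn": "play_rows", "kwargs": {
  "series": [
    {"dx":-0.03,"dy":0.3,"dz":0,"rx":0,"ry":0,"rz":0,"grip":-0.1},
    {"dx":-0.03,"dy":0.65,"dz":0,"rx":0,"ry":0,"rz":0,"grip":-0.1},
    {"dx":-0.03,"dy":0.9,"dz":0,"rx":0,"ry":0,"rz":0,"grip":-0.1},
    {"dx":-0.03,"dy":1,"dz":0,"rx":0,"ry":0,"rz":0,"grip":-0.1},
    {"dx":-0.03,"dy":1,"dz":0,"rx":0,"ry":0,"rz":0,"grip":-0.1}
  ]
}}

```text
clock: 31.7
position: [572.1, 59.4, 270.1]
eef_rot: [0.77, 0.638, -0.0, -0.001]
contact_force: [0.0, -0.8, 0.0]
gripper_width: 41.3
```

{"fn": "play_rows", "kwargs": {
  "series": [
    {"dx":0,"dy":0.25,"dz":0.1,"rx":0,"ry":0,"rz":0,"grip":-0.1},
    {"dx":0,"dy":0.25,"dz":0.4,"rx":0,"ry":0,"rz":0,"grip":-0.1},
    {"dx":0,"dy":0.25,"dz":0.7,"rx":0,"ry":0,"rz":0,"grip":-0.1},
    {"dx":0,"dy":0.25,"dz":1,"rx":0,"ry":0,"rz":0,"grip":-0.1},
    {"dx":0,"dy":0.25,"dz":1,"rx":0,"ry":0,"rz":0,"grip":-0.1}
  ]
}}

```text
clock: 32.2
position: [588.4, 55.3, 188.0]
eef_rot: [0.77, 0.638, -0.003, -0.002]
contact_force: [-0.3, -0.6, -0.1]
gripper_width: 41.1
```

{"fn": "play_rows", "kwargs": {
  "series": [
    {"dx":0,"dy":0,"dz":0.1,"rx":0,"ry":0,"rz":0,"grip":-0.1},
    {"dx":0,"dy":0,"dz":0.2,"rx":0,"ry":0,"rz":0,"grip":-0.1},
    {"dx":0,"dy":0,"dz":0.3,"rx":0,"ry":0,"rz":0,"grip":-0.1},
    {"dx":0,"dy":0,"dz":0.3,"rx":0,"ry":0,"rz":0,"grip":-0.1}
  ]
}}

```text
clock: 32.6
position: [590.9, 55.0, 166.0]
eef_rot: [0.77, 0.638, -0.001, -0.0]
contact_force: [-0.1, -0.8, -0.1]
gripper_width: 41.6
```

Run:
```python
from st import *
p,M=st(); print(goal(p,M,48,-160,131))
```

```text
32.6 [590.9  55.  166. ] w 41.6 F [-0.1 -0.8 -0.1] q [ 0.28  0.49 -0.57  1.75  0.31  0.99 -0.59]
chest xy [  47.8 -161.8] tool x deg 79.2 tilt [-0.001 -0.   ]
[0.022 0.003 0.438]
```

Tips are just above the sleeve. I go down 35 mm gently, then close softly.

{"fn": "play_rows", "kwargs": {
  "series": [
    {"dx":0.02,"dy":0,"dz":0.06,"rx":0,"ry":0,"rz":0,"grip":-0.1},
    {"dx":0.02,"dy":0,"dz":0.13,"rx":0,"ry":0,"rz":0,"grip":-0.1},
    {"dx":0.02,"dy":0,"dz":0.2,"rx":0,"ry":0,"rz":0,"grip":-0.1},
    {"dx":0.02,"dy":0,"dz":0.2,"rx":0,"ry":0,"rz":0,"grip":-0.1}
  ]
}}

```text
clock: 33.0
position: [591.2, 56.6, 149.8]
eef_rot: [0.77, 0.638, -0.001, -0.0]
contact_force: [-0.0, 0.4, -0.4]
gripper_width: 41.2
```

{"fn": "play_rows", "kwargs": {
  "series": [
    {"dx":0,"dy":0,"dz":0.06,"rx":0,"ry":0,"rz":0,"grip":-0.1},
    {"dx":0,"dy":0,"dz":0.13,"rx":0,"ry":0,"rz":0,"grip":-0.1},
    {"dx":0,"dy":0,"dz":0.2,"rx":0,"ry":0,"rz":0,"grip":-0.1},
    {"dx":0,"dy":0,"dz":0.23,"rx":0,"ry":0,"rz":0,"grip":-0.1},
    {"dx":0,"dy":0,"dz":0.23,"rx":0,"ry":0,"rz":0,"grip":-0.1}
  ]
}}

```text
clock: 33.5
position: [591.5, 56.7, 131.8]
eef_rot: [0.77, 0.638, -0.0, -0.0]
contact_force: [-0.5, -0.5, 0.6]
gripper_width: 41.3
```

{"fn": "play_rows", "kwargs": {
  "force": 4,
  "series": [
    {"dx":0,"dy":0,"dz":0,"rx":0,"ry":0,"rz":0,"grip":-0.3},
    {"dx":0,"dy":0,"dz":0,"rx":0,"ry":0,"rz":0,"grip":-0.45},
    {"dx":0,"dy":0,"dz":0,"rx":0,"ry":0,"rz":0,"grip":-0.55},
    {"dx":0,"dy":0,"dz":0,"rx":0,"ry":0,"rz":0,"grip":-0.62},
    {"dx":0,"dy":0,"dz":0,"rx":0,"ry":0,"rz":0,"grip":-0.7},
    {"dx":0,"dy":0,"dz":0,"rx":0,"ry":0,"rz":0,"grip":-0.7},
    {"dx":0,"dy":0,"dz":0,"rx":0,"ry":0,"rz":0,"grip":-0.7}
  ]
}}

```text
clock: 34.2
position: [591.4, 56.9, 132.4]
eef_rot: [0.77, 0.638, -0.0, -0.0]
contact_force: [-2.9, 0.3, 1.5]
gripper_width: 15.7
```

Run:
```python
from st import *
st()
```

```text
34.2 [591.4  56.9 132.4] w 15.7 F [-2.9  0.3  1.5] q [ 0.27  0.53 -0.56  1.78  0.34  0.93 -0.62]
chest xy [  47.9 -159.8] tool x deg 79.2 tilt [-0.001 -0.   ]
```

The sleeve is held (15.7 mm), which puts the foot pivot at about x=12. I compute the knee arc.

Run:
```python
import numpy as np
d=np.radians; P=lambda f:np.array([-88*np.sin(d(f)),88*np.cos(d(f))])
for seg in ([-24.2,-22,-19,-16,-13,-10,-7],[-7,-3,1,5,9,13,17,21,25,29],[29,33,37,41,45,49,53,57,61,65],[65,69,73,77,81,84,87,90,92],[92,94,96,98,99.5,101,102.5,104,105.5,107]):
    print(seg[0],[(f,*(round(float(v),3) for v in (P(f)-P(seg[0]))*[1,-1]/80)) for f in seg[1:]])
```

```text
-24.2 [(-22, -0.039, -0.017), (-19, -0.093, -0.037), (-16, -0.148, -0.054), (-13, -0.203, -0.068), (-10, -0.26, -0.08), (-7, -0.317, -0.088)]
-7 [(-3, -0.076, -0.007), (1, -0.153, -0.008), (5, -0.23, -0.004), (9, -0.306, 0.005), (13, -0.382, 0.02), (17, -0.456, 0.04), (21, -0.528, 0.065), (25, -0.599, 0.095), (29, -0.667, 0.13)]
29 [(33, -0.066, 0.04), (37, -0.129, 0.084), (41, -0.188, 0.132), (45, -0.245, 0.184), (49, -0.297, 0.24), (53, -0.345, 0.3), (57, -0.389, 0.363), (61, -0.429, 0.429), (65, -0.464, 0.497)]
65 [(69, -0.03, 0.071), (73, -0.055, 0.143), (77, -0.075, 0.217), (81, -0.09, 0.293), (84, -0.097, 0.35), (87, -0.102, 0.407), (90, -0.103, 0.465), (92, -0.102, 0.503)]
92 [(94, 0.002, 0.038), (96, 0.005, 0.077), (98, 0.01, 0.115), (99.5, 0.014, 0.143), (101, 0.02, 0.172), (102.5, 0.025, 0.2), (104, 0.032, 0.228), (105.5, 0.039, 0.256), (107, 0.047, 0.283)]
```

{"fn": "play_rows", "kwargs": {
  "force": 15,
  "series": [
    {"dx":0,"dy":0,"dz":0,"rx":0,"ry":0,"rz":0,"grip":-0.9},
    {"dx":0,"dy":-0.039,"dz":-0.017,"rx":0,"ry":0,"rz":0,"grip":-0.9},
    {"dx":0,"dy":-0.093,"dz":-0.037,"rx":0,"ry":0,"rz":0,"grip":-0.9},
    {"dx":0,"dy":-0.148,"dz":-0.054,"rx":0,"ry":0,"rz":0,"grip":-0.9},
    {"dx":0,"dy":-0.148,"dz":-0.054,"rx":0,"ry":0,"rz":0,"grip":-0.9}
  ]
}}

```text
clock: 34.7
position: [579.5, 59.2, 136.8]
eef_rot: [0.77, 0.638, -0.0, -0.0]
contact_force: [0.3, 0.6, -4.3]
gripper_width: 15.5
```

Run:
```python
from st import *
st()
```

```text
34.7 [579.5  59.2 136.8] w 15.5 F [ 0.3  0.6 -4.3] q [ 0.27  0.51 -0.56  1.8   0.33  0.93 -0.62]
chest xy [  35.9 -159.9] tool x deg 79.3 tilt [-0. -0.]
```

{"fn": "play_rows", "kwargs": {
  "series": [
    {"dx":0,"dy":-0.055,"dz":-0.012,"rx":0,"ry":0,"rz":0,"grip":-0.9},
    {"dx":0,"dy":-0.112,"dz":-0.022,"rx":0,"ry":0,"rz":0,"grip":-0.9},
    {"dx":0,"dy":-0.169,"dz":-0.03,"rx":0,"ry":0,"rz":0,"grip":-0.9},
    {"dx":0,"dy":-0.245,"dz":-0.037,"rx":0,"ry":0,"rz":0,"grip":-0.9},
    {"dx":0,"dy":-0.245,"dz":-0.037,"rx":0,"ry":0,"rz":0,"grip":-0.9}
  ]
}}

```text
clock: 35.2
position: [560.0, 63.1, 139.8]
eef_rot: [0.77, 0.638, -0.0, -0.0]
contact_force: [0.5, 3.2, -2.6]
gripper_width: 15.1
```

{"fn": "play_rows", "kwargs": {
  "series": [
    {"dx":0,"dy":-0.077,"dz":-0.001,"rx":0,"ry":0,"rz":0,"grip":-0.9},
    {"dx":0,"dy":-0.154,"dz":0.003,"rx":0,"ry":0,"rz":0,"grip":-0.9},
    {"dx":0,"dy":-0.23,"dz":0.012,"rx":0,"ry":0,"rz":0,"grip":-0.9},
    {"dx":0,"dy":-0.306,"dz":0.027,"rx":0,"ry":0,"rz":0,"grip":-0.9},
    {"dx":0,"dy":-0.306,"dz":0.027,"rx":0,"ry":0,"rz":0,"grip":-0.9}
  ]
}}

```text
clock: 35.7
position: [535.5, 67.8, 137.2]
eef_rot: [0.77, 0.638, -0.0, -0.001]
contact_force: [0.4, 3.5, -2.5]
gripper_width: 15.5
```

{"fn": "play_rows", "kwargs": {
  "series": [
    {"dx":0.01,"dy":-0.074,"dz":0.02,"rx":0,"ry":0,"rz":0,"grip":-0.9},
    {"dx":0.01,"dy":-0.146,"dz":0.045,"rx":0,"ry":0,"rz":0,"grip":-0.9},
    {"dx":0.01,"dy":-0.217,"dz":0.075,"rx":0,"ry":0,"rz":0,"grip":-0.9},
    {"dx":0.01,"dy":-0.285,"dz":0.11,"rx":0,"ry":0,"rz":0,"grip":-0.9},
    {"dx":0.01,"dy":-0.285,"dz":0.11,"rx":0,"ry":0,"rz":0,"grip":-0.9}
  ]
}}

```text
clock: 36.2
position: [513.3, 72.4, 128.0]
eef_rot: [0.77, 0.638, -0.001, -0.0]
contact_force: [-0.6, 2.1, -3.1]
gripper_width: 15.6
```

{"fn": "play_rows", "kwargs": {
  "series": [
    {"dx":0,"dy":-0.066,"dz":0.04,"rx":0,"ry":0,"rz":0,"grip":-0.9},
    {"dx":0,"dy":-0.129,"dz":0.084,"rx":0,"ry":0,"rz":0,"grip":-0.9},
    {"dx":0,"dy":-0.188,"dz":0.132,"rx":0,"ry":0,"rz":0,"grip":-0.9},
    {"dx":0,"dy":-0.245,"dz":0.184,"rx":0,"ry":0,"rz":0,"grip":-0.9},
    {"dx":0,"dy":-0.245,"dz":0.184,"rx":0,"ry":0,"rz":0,"grip":-0.9}
  ]
}}

```text
clock: 36.7
position: [494.7, 76.1, 113.3]
eef_rot: [0.77, 0.638, -0.0, -0.0]
contact_force: [0.8, 2.7, -4.4]
gripper_width: 15.8
```

Run:
```python
from st import *
st()
```

```text
36.7 [494.7  76.1 113.3] w 15.8 F [ 0.8  2.7 -4.4] q [ 0.27  0.42 -0.59  2.01  0.32  0.8  -0.69]
chest xy [ -50.6 -159.7] tool x deg 79.3 tilt [-0.001  0.   ]
```

{"fn": "play_rows", "kwargs": {
  "series": [
    {"dx":0,"dy":-0.052,"dz":0.056,"rx":0,"ry":0,"rz":0,"grip":-0.9},
    {"dx":0,"dy":-0.1,"dz":0.116,"rx":0,"ry":0,"rz":0,"grip":-0.9},
    {"dx":0,"dy":-0.144,"dz":0.179,"rx":0,"ry":0,"rz":0,"grip":-0.9},
    {"dx":0,"dy":-0.184,"dz":0.245,"rx":0,"ry":0,"rz":0,"grip":-0.9},
    {"dx":0,"dy":-0.219,"dz":0.313,"rx":0,"ry":0,"rz":0,"grip":-0.9},
    {"dx":0,"dy":-0.219,"dz":0.313,"rx":0,"ry":0,"rz":0,"grip":-0.9}
  ]
}}

```text
clock: 37.3
position: [478.1, 79.3, 88.3]
eef_rot: [0.77, 0.638, 0.0, -0.0]
contact_force: [2.1, 2.5, -6.3]
gripper_width: 15.5
```

{"fn": "play_rows", "kwargs": {
  "series": [
    {"dx":0,"dy":-0.03,"dz":0.071,"rx":0,"ry":0,"rz":0,"grip":-0.9},
    {"dx":0,"dy":-0.055,"dz":0.143,"rx":0,"ry":0,"rz":0,"grip":-0.9},
    {"dx":0,"dy":-0.075,"dz":0.217,"rx":0,"ry":0,"rz":0,"grip":-0.9},
    {"dx":0,"dy":-0.09,"dz":0.293,"rx":0,"ry":0,"rz":0,"grip":-0.9},
    {"dx":0,"dy":-0.09,"dz":0.293,"rx":0,"ry":0,"rz":0,"grip":-0.9}
  ]
}}

```text
clock: 37.8
position: [471.3, 80.6, 64.8]
eef_rot: [0.77, 0.638, 0.0, -0.0]
contact_force: [2.9, 2.8, -5.6]
gripper_width: 15.4
```

{"fn": "play_rows", "kwargs": {
  "series": [
    {"dx":0,"dy":0,"dz":0.057,"rx":0,"ry":0,"rz":0,"grip":-0.9},
    {"dx":0,"dy":-0.003,"dz":0.114,"rx":0,"ry":0,"rz":0,"grip":-0.9},
    {"dx":0,"dy":-0.003,"dz":0.172,"rx":0,"ry":0,"rz":0,"grip":-0.9},
    {"dx":0,"dy":-0.002,"dz":0.21,"rx":0,"ry":0,"rz":0,"grip":-0.9},
    {"dx":0,"dy":-0.002,"dz":0.21,"rx":0,"ry":0,"rz":0,"grip":-0.9}
  ]
}}

```text
clock: 38.3
position: [470.7, 80.5, 48.2]
eef_rot: [0.77, 0.638, -0.0, -0.0]
contact_force: [1.4, 3.2, -4.1]
gripper_width: 15.6
```

{"fn": "play_rows", "kwargs": {
  "series": [
    {"dx":0,"dy":0.001,"dz":0.02,"rx":0,"ry":0,"rz":0,"grip":-0.9},
    {"dx":0,"dy":0.002,"dz":0.04,"rx":0,"ry":0,"rz":0,"grip":-0.9},
    {"dx":0,"dy":0.005,"dz":0.06,"rx":0,"ry":0,"rz":0,"grip":-0.9},
    {"dx":0,"dy":0.007,"dz":0.08,"rx":0,"ry":0,"rz":0,"grip":-0.9},
    {"dx":0,"dy":0.01,"dz":0.1,"rx":0,"ry":0,"rz":0,"grip":-0.9},
    {"dx":0,"dy":0.01,"dz":0.1,"rx":0,"ry":0,"rz":0,"grip":-0.9}
  ]
}}

```text
clock: 38.9
position: [471.5, 80.3, 40.5]
eef_rot: [0.77, 0.638, -0.0, -0.0]
contact_force: [-0.7, 2.7, -4.8]
gripper_width: 15.2
```

Run:
```python
from st import *
st()
```

```text
38.9 [471.5  80.3  40.5] w 15.2 F [-0.7  2.7 -4.8] q [ 0.19  0.51 -0.52  2.1   0.42  0.63 -0.81]
chest xy [ -74.3 -160. ] tool x deg 79.2 tilt [-0.001 -0.   ]
```

{"fn": "play_rows", "kwargs": {
  "series": [
    {"dx":0,"dy":0.002,"dz":0.013,"rx":0,"ry":0,"rz":0,"grip":-0.9},
    {"dx":0,"dy":0.004,"dz":0.026,"rx":0,"ry":0,"rz":0,"grip":-0.9},
    {"dx":0,"dy":0.007,"dz":0.039,"rx":0,"ry":0,"rz":0,"grip":-0.9},
    {"dx":0,"dy":0.01,"dz":0.052,"rx":0,"ry":0,"rz":0,"grip":-0.9},
    {"dx":0,"dy":0.013,"dz":0.065,"rx":0,"ry":0,"rz":0,"grip":-0.9},
    {"dx":0,"dy":0.015,"dz":0.075,"rx":0,"ry":0,"rz":0,"grip":-0.9},
    {"dx":0,"dy":0.017,"dz":0.085,"rx":0,"ry":0,"rz":0,"grip":-0.9},
    {"dx":0,"dy":0.017,"dz":0.085,"rx":0,"ry":0,"rz":0,"grip":-0.9}
  ]
}}

```text
clock: 39.7
position: [472.7, 80.0, 33.7]
eef_rot: [0.77, 0.638, -0.0, -0.0]
contact_force: [-1.9, 1.7, -4.8]
gripper_width: 15.3
```

{"fn": "play_rows", "kwargs": {
  "series": [
    {"dx":0,"dy":0.003,"dz":0.01,"rx":0,"ry":0,"rz":0,"grip":-0.9},
    {"dx":0,"dy":0.006,"dz":0.02,"rx":0,"ry":0,"rz":0,"grip":-0.9},
    {"dx":0,"dy":0.006,"dz":0.02,"rx":0,"ry":0,"rz":0,"grip":-0.9}
  ]
}}

```text
clock: 40.0
position: [473.1, 79.9, 32.1]
eef_rot: [0.77, 0.638, -0.0, -0.0]
contact_force: [-2.5, 1.9, -5.8]
gripper_width: 15.3
```

{"fn": "play_rows", "kwargs": {
  "series": [
    {"dx":0,"dy":0.002,"dz":0.01,"rx":0,"ry":0,"rz":0,"grip":-0.9},
    {"dx":0,"dy":0.003,"dz":0.02,"rx":0,"ry":0,"rz":0,"grip":-0.9},
    {"dx":0,"dy":0.003,"dz":0.02,"rx":0,"ry":0,"rz":0,"grip":-0.9}
  ]
}}

```text
clock: 40.3
position: [473.5, 79.8, 30.5]
eef_rot: [0.77, 0.638, -0.0, -0.0]
contact_force: [-3.7, 0.5, -5.1]
gripper_width: 15.7
```

{"fn": "play_rows", "kwargs": {
  "series": [
    {"dx":0,"dy":0.002,"dz":0.01,"rx":0,"ry":0,"rz":0,"grip":-0.9},
    {"dx":0,"dy":0.003,"dz":0.02,"rx":0,"ry":0,"rz":0,"grip":-0.9},
    {"dx":0,"dy":0.003,"dz":0.02,"rx":0,"ry":0,"rz":0,"grip":-0.9}
  ]
}}

```text
clock: 40.6
position: [473.7, 80.2, 29.5]
eef_rot: [0.77, 0.638, -0.0, -0.0]
contact_force: [-6.2, 1.4, 3.5]
gripper_width: 15.3
```

The vertical force has changed sign, so the lid is seated at reading 29.5. I ease off, release, rise, and compare the images with the original shut state.

{"fn": "play_rows", "kwargs": {
  "series": [
    {"dx":0,"dy":-0.015,"dz":-0.01,"rx":0,"ry":0,"rz":0,"grip":-0.9},
    {"dx":0,"dy":-0.02,"dz":-0.01,"rx":0,"ry":0,"rz":0,"grip":-0.6},
    {"dx":0,"dy":-0.02,"dz":-0.01,"rx":0,"ry":0,"rz":0,"grip":-0.4},
    {"dx":0,"dy":-0.02,"dz":-0.01,"rx":0,"ry":0,"rz":0,"grip":-0.2},
    {"dx":0,"dy":-0.02,"dz":-0.01,"rx":0,"ry":0,"rz":0,"grip":-0.1},
    {"dx":0,"dy":-0.02,"dz":-0.01,"rx":0,"ry":0,"rz":0,"grip":-0.1}
  ]
}}

```text
clock: 41.2
position: [472.9, 80.2, 30.1]
eef_rot: [0.77, 0.638, 0.0, 0.0]
contact_force: [-1.0, -0.5, -0.2]
gripper_width: 41.2
```

{"fn": "play_rows", "kwargs": {
  "series": [
    {"dx":0,"dy":0,"dz":-0.15,"rx":0,"ry":0,"rz":0,"grip":-0.1},
    {"dx":0,"dy":0,"dz":-0.4,"rx":0,"ry":0,"rz":0,"grip":-0.1},
    {"dx":0,"dy":0,"dz":-0.7,"rx":0,"ry":0,"rz":0,"grip":-0.1},
    {"dx":0,"dy":0,"dz":-1,"rx":0,"ry":0,"rz":0,"grip":-0.1},
    {"dx":0,"dy":0,"dz":-1,"rx":0,"ry":0,"rz":0,"grip":-0.1}
  ]
}}

```text
clock: 41.7
position: [474.7, 80.8, 113.3]
eef_rot: [0.77, 0.638, 0.003, 0.002]
contact_force: [0.8, 0.1, -0.2]
gripper_width: 41.6
```

{"fn": "play_rows", "kwargs": {
  "series": [
    {"dx":-0.4,"dy":0,"dz":-0.4,"rx":0,"ry":0,"rz":0,"grip":-0.1},
    {"dx":-0.8,"dy":0,"dz":-0.8,"rx":0,"ry":0,"rz":0,"grip":-0.1},
    {"dx":-1,"dy":0,"dz":-1,"rx":0,"ry":0,"rz":0,"grip":-0.1},
    {"dx":-1,"dy":0,"dz":-1,"rx":0,"ry":0,"rz":0,"grip":-0.1}
  ]
}}

```text
clock: 42.1
position: [458.4, -0.8, 191.6]
eef_rot: [0.772, 0.636, 0.001, 0.002]
contact_force: [-0.5, 0.4, 0.3]
gripper_width: 41.2
```

{"fn": "play_rows", "kwargs": {
  "series": [
    {"dx":-0.5,"dy":0,"dz":-0.3,"rx":0,"ry":0,"rz":0,"grip":-0.1},
    {"dx":-1,"dy":0,"dz":-0.6,"rx":0,"ry":0,"rz":0,"grip":-0.1},
    {"dx":-1,"dy":0,"dz":-0.6,"rx":0,"ry":0,"rz":0,"grip":-0.1}
  ]
}}

```text
clock: 42.4
position: [443.1, -81.1, 239.1]
eef_rot: [0.773, 0.635, 0.0, 0.002]
contact_force: [0.0, -0.7, 0.1]
gripper_width: 41.0
```

{"fn": "play_rows", "kwargs": {
  "series": [
    {"dx":-0.5,"dy":0,"dz":-0.3,"rx":0,"ry":0,"rz":0,"grip":-0.1},
    {"dx":-1,"dy":0,"dz":-0.6,"rx":0,"ry":0,"rz":0,"grip":-0.1},
    {"dx":-1,"dy":0,"dz":-0.6,"rx":0,"ry":0,"rz":0,"grip":-0.1},
    {"dx":-1,"dy":0,"dz":-0.6,"rx":0,"ry":0,"rz":0,"grip":-0.1}
  ]
}}

```text
clock: 42.8
position: [427.7, -154.6, 284.9]
eef_rot: [0.77, 0.638, -0.0, -0.001]
contact_force: [0.6, 0.9, -1.1]
gripper_width: 41.6
```

Run:
```python
from st import *
from rig import optics
st()
a=optics.snapshot("scene")["frame"].astype(int); b=optics.snapshot("top")["frame"].astype(int)
s1=pickle.load(open("scene1.pkl","rb"))["frame"].astype(int); t0=pickle.load(open("top0.pkl","rb"))["frame"].astype(int)
def chk(n,x,y,u0,u1,v0,v1):
    d=np.abs(x-y).max(2)[v0:v1,u0:u1]>40; ys,xs=np.nonzero(d)
    print(n,"changed px",int(d.sum()),"of",d.size,(xs.min()+u0,xs.max()+u0,ys.min()+v0,ys.max()+v0) if d.any() else "")
chk("scene lid+bar+stay",a,s1,182,255,143,200)
chk("top lid+bar",b,t0,135,200,145,226); chk("top knee",b,t0,196,222,190,220)
chk("scene bystanders",a,pickle.load(open("scene5.pkl","rb"))["frame"].astype(int),250,440,215,330)
chk("top jars",b,t0,300,445,165,250); chk("tipbox/spatula top",b,t0,100,260,222,254); chk("bottles",b,t0,130,280,50,138)
cv2.imwrite("pics/final.png",a[:,:,::-1].astype(np.uint8))
```

```text
42.8 [ 427.7 -154.6  284.9] w 41.6 F [ 0.6  0.9 -1.1] q [ 0.79  0.09 -0.54  1.93  0.05  1.13  0.04]
chest xy [ -71.9 -399. ] tool x deg 79.2 tilt [-0.001  0.001]
scene lid+bar+stay changed px 142 of 4161 (np.int64(229), np.int64(254), np.int64(143), np.int64(155))
top lid+bar changed px 0 of 5265 
top knee changed px 0 of 780 
scene bystanders changed px 501 of 21850 (np.int64(306), np.int64(325), np.int64(252), np.int64(281))
top jars changed px 1753 of 12325 (np.int64(300), np.int64(370), np.int64(181), np.int64(249))
tipbox/spatula top changed px 0 of 5120 
bottles changed px 0 of 13200
```

```bash
python3 -c "
from rig import r
print(r.sign_off())"
```

```text
the job is handed in; nothing more can be done
None
```

The job is handed in after about 43 s of robot time: the large steel jar is inside the chest and the lid is fully shut.

**What I did**
- **Lid up:** I raised the lid by its bar until it met the dead stop at about 1.33 rad, with about 10 N on the tool at the stop. I then let it down onto the locked stay. After I let go, it held by itself.
- **Jar in:** I set the large jar upright on the chest's floor; it touched at the expected height, pressing with about 14 N. I then released it, and the picture showed it upright.
- **Lid down:** I gripped the knee sleeve, brought it forward out of its lock and guided it down its arc. Forces stayed within about 8 N until the lid was seated.

**Last checks**
- **Shut:** In the top view, the lid, bar and knee differ by 0 pixels from the original shut state. In the scene view, 142 pixels changed at the upper right edge of the chest crop. I took that to be the arm in view, but did not look.
- **Bystanders:** In the scene view over the jars area, only the large jar's old spot changed. The tip box, spatula and bottle areas show no change from above. The top view of the jars area also changed (1,753 pixels). I put that down to the arm covering part of it, so there I relied on the scene view.

**What disagreed**
- The fingertips appeared about 20 mm higher in the pictures than the stated tool geometry gives. My first close on the bar therefore missed, without contact, and I used the corrected height from then on.
- While raising the lid, sideways or inward forces on the bar reached about 11 N before I corrected the path.

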